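# Load the bored shoes round the bent guide rod of a bending jig and pin it

## Robot

A 6-joint arm with a two-finger parallel gripper is mounted at the origin on the work surface. World frame = base frame: x ahead of the robot, y to its left, z up, the work surface at z = 0. Lengths are in mm, angles in rad, forces in N, time in s.
With the tool pointing down it reaches from about 350 to 975 mm from the base axis. Payload 7.1 kg.
Tool frame: the origin (TCP) lies midway between the tips of the shut fingers; the grasp point (between the pads) lies 19 mm behind it; z points along the fingers, x is the direction in which the jaws open and shut, and the axes are right-handed (so a half turn about z gives the same grasp; the last joint's range is limited). The gripper opens to 88 mm and grips with 3 to 60 N. Pads are 20 mm wide; open, the fingers measure 115 mm over their backs; the gripper's body (75 mm by 178 mm) begins 61 mm behind the grasp point.
Start: joints at [-1.345, 0.423, 1.63, -0, 1.089, -0.019], TCP at [151.496, -606.345, 222.675] pointing down, gripper open.
Joint ranges: [-3, 3], [-0.9, 2.11], [0.09, 2.58], [-1.31, 4.45], [0.11, 2.69], [-2.54, 2.54]. Speed limits (rad/s): [2.39, 2.39, 3.01, 3.14, 3.14, 3.14].

## Interface

Orientations are given as a rotation vector (axis times angle).
In Python, from workcell import telemetry, imaging, ticket gives the robot as it stands.
- The arm moves only by the tool jog_arm, never from a script. Its arguments are lists of equal length, an entry for each row: "travel": the shift along the world's x, y, z in units of 400 mm (1.0 is 400 mm), a list of three; "dr": the turn, a rotation vector about the world's x, y, z in units of 90 degrees (1.0 is 90 degrees), a list of three. In form: {"travel": [[tx, ty, tz], ...], "dr": [[wx, wy, wz], ...]}. A call has exactly 10 rows; each row is the pose to reach, as a shift and turn from the pose measured when the call began; what a row does not reach only later rows make up. A row lasts 1/10 s, in which the tool goes at most 50 mm and 8.59 degrees, less where a joint would pass 70% of its speed; a pose out of reach is approached as far as the arm can. A call with a number of a shift or a turn outside -1 to 1 is refused whole. A call with a gripper value outside its range is refused whole. "hand" is the opening, from -1 (shut) to 1 (fully open), set as the call begins (left out, the last holds). The fingers move at their own pace and stop on an object; the grip force is fixed at half the most. Time passes only in rows, so rows that repeat a pose let the fingers close, or fill a call up. It gives the time, the measured TCP pose, the force and the opening at its end, in the units of the state.
- telemetry.get_obs(): the state, without advancing time (a new reading comes with each control period).
- imaging.get_image(name): name is "scene" or "top" or "wrist"; returns a dict with "pixels" (400x640x3 uint8, red, green, blue), "range_z" (400x640 float32, mm along the optical axis (not along the pixel's ray), 0 where there is no reading), "fx", "fy", "cx", "cy" (pixels), "extrinsics" (4x4, takes a point from world to camera coordinates). Camera axes: x right, y down, z forward; pixel columns grow to the right and rows downward; lengths in mm; the calibration is good to about 2 mm. A picture is of the moment at which its call begins.
- ticket.close_job(): hands the job in, once; it reports no verdict.
The state is a dict: "t": time; "qpos": joint angles; "qvel": joint speeds; "joint_torque": joint torques, N m; "ee_pos": TCP position; "orientation": TCP orientation; "ft_force": force on the tool from outside, world axes, zero at the start; "moment": the same for the moment, N m; "width": finger opening in mm.
Only numpy, scipy, OpenCV 4.12 (cv2) and the standard library are available. Lean on these libraries where they do the work, as an engineer would, in place of code of your own. Each camera call takes 0.05 s, during which the arm holds its last target. There are 200 camera calls.

## Task

Load the rod bending jig: first pull the steel retaining pin out of the jig's end block and park it upright, fully down, in the hole of the wooden block; then thread every boxwood shoe on the bench onto the free end of the jig's curved guide rod and slide it round the bend, leaving it hanging wholly on the straight home part of the rod next to the stop post. Only when all the shoes are there, put the pin back upright and fully down in the jig's end block, so that no shoe can come off, and leave the tuning file and the burnishing stick where they lie.

Things in the scene. Friction and masses are not known exactly. Their poses are not given: they have to be found in the camera images.
- jig: grey aluminium rod bending jig, fixed to the bench, place and yaw vary. Carries one bent steel rod, 12 mm thick, level, axis 120 mm above the bench, held only by the stop post. Origin on the bench under the point where the bend meets the home straight; own x along the home straight to the stop, own z up. 12 mm base plates lie below the rod. Points below are given in this frame
- stop (a point): where the rod axis meets the face of the stop post (34 mm thick, 60 wide, 150 tall), at (170, 0, 120) mm of the jig; axes as the jig's. The home straight runs from point bend_start to here. A shoe is home when its whole length is on it; three shoes end to end take 150 of its 170 mm
- bend_start (a point): point (0, 0, 120) mm of the jig, on the rod axis, where the home straight ends and the bend begins: a level arc of 120 mm radius about (0, -120) mm, through 70 degrees; axes as the jig's
- bend_end (a point): point (-112.8, -79.0, 120) mm of the jig, on the rod axis, where the bend ends and the straight 60 mm lead-in begins, which runs in direction (-0.342, -0.940) of the jig to the free tip; axes as the jig's
- rod_tip (a point): free tip of the rod at (-133.3, -135.3, 120) mm of the jig, on its axis; the rounded end reaches 6 mm further. Shoes are threaded on here; axes as the jig's
- gate_hole (a point): centre of the mouth of the pin hole in the jig's aluminium end block (50 x 50 mm), 22 mm beyond the rod tip in line with the lead-in. The mouth is 49 mm above the bench; the hole is vertical, 15.5 mm in diameter with a small chamfer, 37 mm deep
- pin_head (a point): steel retaining pin standing upright: shaft 12 mm in diameter and 105 mm long with a chamfered foot, and on top a round head 22 mm in diameter and 40 mm tall. About 120 g. This point is the middle of the head, 125 mm above the foot. It starts standing in the hole of the jig's end block, foot 12 mm above the bench, 37 mm down in the hole, its head blocking the way onto the rod
- pin_foot (a point): the foot (lower end) of the pin, on its axis
- park_hole (a point): centre of the mouth of the parking hole in the dark wooden block (80 x 80 x 49 mm, fixed, its place varies): vertical, 15.5 mm in diameter with a small chamfer, 37 mm deep
- shoe1_mid (a point): centre of a bored boxwood shoe standing on the bench (two or three present, an absent one is None). 60 mm tall, 220 g: pale block 40 mm long (own x) x 44 wide (own y) on a brass sole 50 x 60 x 12 mm. A 22 mm round bore runs through the block along own x, its axis 10 mm above this point; either end may go first. Hanging free on the rod, this point is about 15 mm below the rod axis
- shoe2_mid (a point): centre of a bored boxwood shoe standing on the bench (two or three present, an absent one is None). 60 mm tall, 220 g: pale block 40 mm long (own x) x 44 wide (own y) on a brass sole 50 x 60 x 12 mm. A 22 mm round bore runs through the block along own x, its axis 10 mm above this point; either end may go first. Hanging free on the rod, this point is about 15 mm below the rod axis
- shoe3_mid (a point): centre of a bored boxwood shoe standing on the bench (two or three present, an absent one is None). 60 mm tall, 220 g: pale block 40 mm long (own x) x 44 wide (own y) on a brass sole 50 x 60 x 12 mm. A 22 mm round bore runs through the block along own x, its axis 10 mm above this point; either end may go first. Hanging free on the rod, this point is about 15 mm below the rod axis
- file_mid (a point): tuning file lying on the bench, 215 mm long, 19 mm high; its middle. Bystander, not to be moved
- stick_mid (a point): boxwood burnishing stick lying on the bench, 160 x 20 x 14 mm; its middle. Bystander, not to be moved
Things that resemble listed ones, but are neither listed nor needed, are in the scene too. What is shaped like the part that bears shoe1_mid but blue or purple is not meant.

How it is judged:
By the outcome, as a careful person would: the job done as asked, in the order asked, and still so for the second after the job is handed in, with the robot touching nothing.
Of shoe1, shoe2, shoe3 only 2 to 3 are there at a start; the rules pass over those that are not, and their reading is None.
At some moment in a run one of shoe1, shoe2, shoe3 may be knocked a few centimetres aside while the robot is not near it.
Once in a run the grip may slacken for a moment while it holds something.
It also fails if it takes over 210 s, if anything falls off the work surface, if the arm or the gripper's body presses on something with over 40 N, if the wrist force passes 120 N, or if a joint passes its speed limit or range.

## Working session

There is one attempt and no reset: what is moved stays moved. The work goes in short steps, Python scripts to look and compute and a tool call to move; the robot and the scene stay as the last step left them, time stands still between calls to the robot, and variables do not carry over. Pictures are saved under pics/ and viewed, about 12 in all and at most 16, crops included, and the job is handed in when it is done.

Besides the shell and the picture viewer there is one more tool, called as name(argument=value, ...), one argument or row to a line, values as JSON. jog_arm: Moves the arm, as the interface text tells. Its arguments: {"type":"object","properties":{"travel":{"type":"array"},"dr":{"type":"array"},"hand":{"type":"number"}},"required":["travel","dr"]}

```bash
mkdir -p pics
cat > h.py <<'E'
import numpy as np, cv2
from workcell import telemetry, imaging, ticket
def snap(cam,name=None):
    d=imaging.get_image(cam)
    if name: cv2.imwrite(f'pics/{name}.png',d['pixels'][:,:,::-1])
    np.savez(f'/tmp/{cam}.npz',**d)
    return d
def load(cam): return dict(np.load(f'/tmp/{cam}.npz'))
def cloud(d):
    v,u=np.mgrid[0:400,0:640]; z=d['range_z']
    c=np.stack([(u-d['cx'])/d['fx']*z,(v-d['cy'])/d['fy']*z,z],-1)
    E=d['extrinsics']; p=(c-E[:3,3])@E[:3,:3]
    p[z==0]=np.nan
    return p
def proj(d,p):
    E=d['extrinsics']; c=E[:3,:3]@np.array(p,float)+E[:3,3]
    return c[0]/c[2]*d['fx']+d['cx'], c[1]/c[2]*d['fy']+d['cy']
E
python3 - <<'E'
from h import *
print(telemetry.get_obs())
for c in('scene','top','wrist'):
    d=snap(c,c+'0'); print(c,d['fx'],np.round(d['extrinsics'],3))
E
```

```text
{'t': 0.0, 'qpos': array([-1.34500113e+00,  4.23813004e-01,  1.63065764e+00, -5.05464237e-05,
        1.08858224e+00, -1.89839856e-02]), 'qvel': array([ 0.00020084,  0.00034945, -0.0001113 , -0.0002633 , -0.00130578,
        0.00070002]), 'joint_torque': array([-1.35939474e-03, -5.44620252e+01, -2.73668075e+01,  6.42558374e-02,
        2.27145420e-02, -1.03330653e-04]), 'ee_pos': array([ 151.36581815, -605.8450939 ,  221.93178349]), 'orientation': array([-2.47535178e+00,  1.93304694e+00,  1.82447066e-03]), 'ft_force': array([ 0.7271952 ,  0.18285477, -0.21589055]), 'moment': array([ 0.00105425,  0.0111302 , -0.01532629]), 'width': 87.71370822346623}
scene 389.5141931451173 [[-3.310000e-01  9.440000e-01 -9.000000e-03  2.678750e+02]
 [ 7.580000e-01  2.600000e-01 -5.980000e-01 -3.284660e+02]
 [-5.620000e-01 -2.040000e-01 -8.020000e-01  1.455737e+03]
 [ 0.000000e+00  0.000000e+00  0.000000e+00  1.000000e+00]]
top 509.8482400624866 [[-2.400000e-02 -1.000000e+00  4.000000e-03 -7.391700e+01]
 [-9.970000e-01  2.300000e-02 -7.300000e-02  5.582190e+02]
 [ 7.300000e-02 -6.000000e-03 -9.970000e-01  1.676485e+03]
 [ 0.000000e+00  0.000000e+00  0.000000e+00  1.000000e+00]]
wrist 278.548826680154 [[ 2.41000e-01 -9.70000e-01 -1.00000e-03 -6.24032e+02]
 [-9.41000e-01 -2.34000e-01  2.46000e-01 -2.84090e+01]
 [-2.39000e-01 -5.90000e-02 -9.69000e-01  3.89196e+02]
 [ 0.00000e+00  0.00000e+00  0.00000e+00  1.00000e+00]]
```

View pics/top0.png

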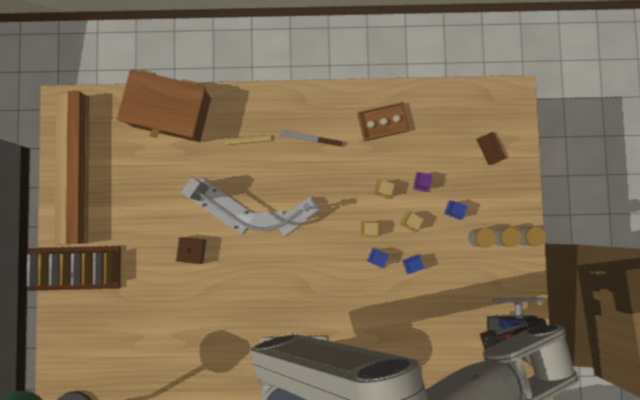

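View pics/scene0.png

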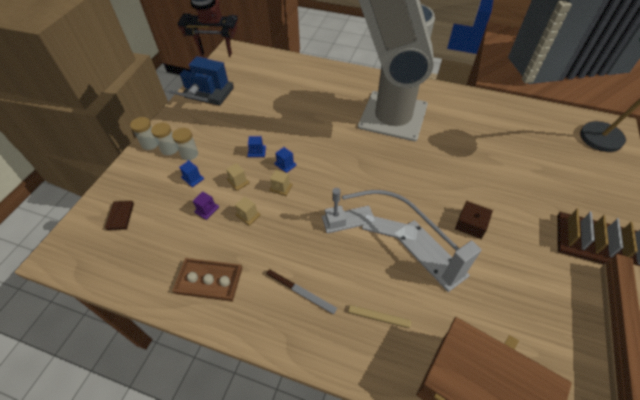

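```bash
cat > seg.py <<'E'
from h import *
d=load('top'); P=cloud(d)
def box(u0,v0,u1,v1,z0,z1):
    m=np.zeros((400,640),bool); m[v0:v1,u0:u1]=1
    return m&(P[...,2]>z0)&(P[...,2]<z1)
def rep(n,m):
    q=P[m]; 
    if len(q)<4: print(n,len(q)); return
    r=cv2.minAreaRect(q[:,:2].astype(np.float32)); print(n,len(q),'mean',q.mean(0).round(1),'rect',np.round(r[0],1),np.round(r[1],1),round(r[2],1))
for n,(u,v) in dict(A=(385,188),B=(413,221),C=(371,229)).items():
    rep(n+'top',box(u-17,v-17,u+17,v+17,50,75)); rep(n+'all',box(u-17,v-17,u+17,v+17,5,75))
rep('park',box(165,225,220,275,35,60))
rep('post',box(170,165,225,215,135,165))
rep('pinhead',box(290,180,335,235,125,165))
rep('rod',box(200,180,325,250,105,130))
rep('gateblk',box(290,190,335,235,38,60))
rep('file',box(275,120,350,150,6,40)); rep('stick',box(220,125,275,150,5,40))
big=cv2.resize(d['pixels'][150:280,165:475],None,fx=2.5,fy=2.5,interpolation=cv2.INTER_CUBIC)
cv2.imwrite('pics/top0c.png',big[:,:,::-1])
E
python3 seg.py
```

```text
Atop 169 mean [ 587.7 -316.5   58.7] rect [ 587.7 -316.6] [44.7 40.2] 71.2
Aall 340 mean [ 588.8 -313.7   35.9] rect [ 593.1 -318.3] [110.9 111.3] 88.4
Btop 174 mean [ 476.8 -404.9   59.4] rect [ 477.3 -404.8] [44.7 40. ] 59.7
Ball 341 mean [ 477.3 -400.9   37.1] rect [ 479.4 -408.4] [110.7 110.7] 88.1
Ctop 174 mean [ 456.1 -263.6   59.5] rect [ 457.  -263.4] [45.1 39. ] 88.3
Call 344 mean [ 455.9 -261.8   35.5] rect [ 456.3 -267.1] [110.6 110.4] 88.3
park 616 mean [399.5 326.8  47.4] rect [399.6 327.5] [83.6 79.7] 82.2
post 231 mean [594.1 298.3 147.5] rect [594.8 298.8] [36.9 59.7] 52.8
pinhead 63 mean [518.5 -44.2 145. ] rect [508.5 -35.7] [20.4 76.1] 42.2
rod 455 mean [504.5 125.2 123. ] rect [518.7 122. ] [356.7 104.1] 74.1
gateblk 179 mean [526.9 -58.5  47.7] rect [528.  -57.3] [49.7 49.8] 33.8
file 387 mean [767.3 -80.6  11.8] rect [778.6 -77.1] [247.2  99.8] 88.9
stick 320 mean [767.9 138.   11.2] rect [775.5 141.3] [182.5  82.7] 88.7
```

View pics/top0c.png

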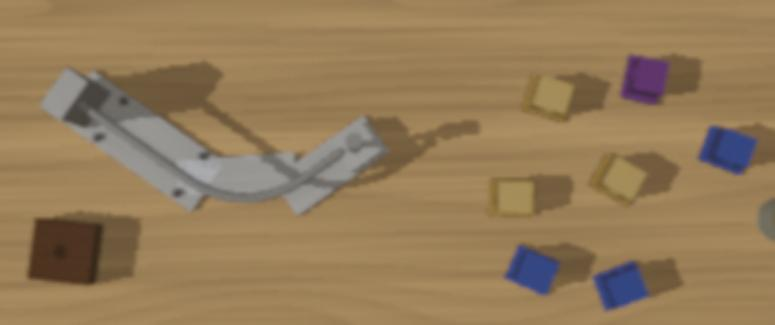

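```bash
cat > fit.py <<'E'
from seg import *
from scipy.optimize import least_squares
m=box(195,170,330,250,112,130); q=P[m]
zt=q[:,2]; q=q[:, :2]
t=np.linspace(0,np.radians(70),150)
arc=np.c_[-120*np.sin(t),-120+120*np.cos(t)]
home=np.c_[np.linspace(165,0,120),np.zeros(120)]
be=np.array([-112.8,-79.0]); di=np.array([-.342,-.940])
lead=be+np.linspace(0,64,50)[:,None]*di
C=np.r_[home,arc,lead]
from scipy.spatial import cKDTree
def T(x,p):
    c,s=np.cos(x[2]),np.sin(x[2]); return p@np.array([[c,s],[-s,c]])+x[:2]
gate=be+82*di
def res(x):
    r=cKDTree(T(x,C)).query(q)[0]
    return np.r_[np.minimum(r,12), 3*(T(x,np.array([187.,0]))-[594.8,298.8]), 3*(T(x,gate)-[528,-57.3])]
x0=np.array([520,150,np.radians(60)])
best=min((least_squares(res,[520+a,150+b,np.radians(c)],loss='soft_l1') for a in(-40,0) for b in(0,40) for c in(50,65,-120)),key=lambda r:r.cost)
x=best.x; r=cKDTree(T(x,C)).query(q)[0]
print(x[:2],np.degrees(x[2]),'resid',np.median(r),len(q),best.fun[-4:]/3)
for n,p in dict(stop=[170,0],bs=[0,0],be=be,tip=[-133.3,-135.3],gate=gate).items(): print(n,T(x,np.array(p,float)).round(1))
print('lead-in dir deg',np.degrees(x[2]+np.arctan2(.94,.342)))
np.save('jig.npy',x)
# shoes: sole+block joint fit
for n,(u,v) in dict(A=(385,188),B=(413,221),C=(371,229)).items():
    s=P[box(u-17,v-17,u+17,v+17,7,16)]; 
    r=cv2.minAreaRect(P[box(u-17,v-17,u+17,v+17,7,75)&(np.hypot(P[...,0]-np.nanmean(P[box(u-17,v-17,u+17,v+17,50,75)][:,0]),P[...,1]-np.nanmean(P[box(u-17,v-17,u+17,v+17,50,75)][:,1]))<42)][:,:2].astype(np.float32)); print(n,len(s),r)
b=box(165,225,220,275,40,60); r=cv2.minAreaRect(P[b][:,:2].astype(np.float32)); print(r)
# dark hole pixel in park block
g=d['pixels'].sum(2).astype(int); vv,uu=np.nonzero((g<95)&box(175,235,208,265,-60,80)); print('hole px',uu.mean() if len(uu) else None,vv.mean() if len(vv) else None,len(uu))
E
python3 fit.py | grep -v top
```

```text
Aall 340 mean [ 588.8 -313.7   35.9] rect [ 593.1 -318.3] [110.9 111.3] 88.4
Ball 341 mean [ 477.3 -400.9   37.1] rect [ 479.4 -408.4] [110.7 110.7] 88.1
Call 344 mean [ 455.9 -261.8   35.5] rect [ 456.3 -267.1] [110.6 110.4] 88.3
park 616 mean [399.5 326.8  47.4] rect [399.6 327.5] [83.6 79.7] 82.2
post 231 mean [594.1 298.3 147.5] rect [594.8 298.8] [36.9 59.7] 52.8
pinhead 63 mean [518.5 -44.2 145. ] rect [508.5 -35.7] [20.4 76.1] 42.2
rod 455 mean [504.5 125.2 123. ] rect [518.7 122. ] [356.7 104.1] 74.1
gateblk 179 mean [526.9 -58.5  47.7] rect [528.  -57.3] [49.7 49.8] 33.8
file 387 mean [767.3 -80.6  11.8] rect [778.6 -77.1] [247.2  99.8] 88.9
stick 320 mean [767.9 138.   11.2] rect [775.5 141.3] [182.5  82.7] 88.7
[485.19694776 148.2850162 ] 53.84032235097037 resid 3.196882515306787 472 [ 0.73398211  0.4642825   0.1088976  -0.22208595]
bs [485.2 148.3]
be [482.4  10.6]
tip [515.8 -39.2]
gate [528.1 -57.5]
lead-in dir deg 123.84742837110049
A 78 ((588.251953125, -316.8373107910156), (71.0744400024414, 65.64241790771484), 43.61138916015625)
B 66 ((480.3721618652344, -401.2955322265625), (55.4636116027832, 72.19795227050781), 63.385276794433594)
C 82 ((461.2490539550781, -266.741455078125), (72.02302551269531, 59.47535705566406), 83.06990814208984)
((399.70135498046875, 328.18377685546875), (82.19263458251953, 79.68476867675781), 81.9765853881836)
hole px None None 0
```

```bash
cat > go.py <<'E'
import sys
from h import *
from scipy.spatial.transform import Rotation as R
def state():
    o=telemetry.get_obs(); M=R.from_rotvec(o['orientation']).as_matrix()
    return o, np.degrees(np.arctan2(M[1,0],M[0,0])), M
def go(x,y,z,psi=None,o=None):
    o,p,M=state(); 
    if psi is None: psi=p
    dpsi=(psi-p+90)%180-90 if len(sys.argv)>5 else psi-p
    # remove tilt too
    c,s=np.cos(np.radians(p+dpsi)),np.sin(np.radians(p+dpsi))
    G=np.array([[c,s,0],[s,-c,0],[0,0,-1]])
    dr=R.from_matrix(G@M.T).as_rotvec()/(np.pi/2)
    print('t',round(o['t'],2),'pos',o['ee_pos'].round(1),'psi',round(p,1),'w',round(o['width'],1),'F',o['ft_force'].round(1),'q',o['qpos'].round(2))
    print('travel',((np.array([x,y,z])-o['ee_pos'])/400).round(4),'dr',dr.round(4))
if __name__=='__main__':
    a=[float(v) for v in sys.argv[1:]]
    go(*a[:4])
E
python3 go.py 528.1 -57.5 240 33.8
python3 - <<'E'
from h import *
d=load('top'); print(proj(d,[399.7,327.8,49]),proj(d,[528.1,-57.5,157]))
E
```

```text
t 0.15 pos [ 151.4 -605.9  222.1] psi -76.0 w 87.7 F [0.3 0.3 0.4] q [-1.35  0.42  1.63 -0.    1.09 -0.02]
travel [0.9418 1.3711 0.0448] dr [-3.0000e-04 -8.0000e-04  1.2197e+00]
(np.float64(189.45374302088592), np.float64(250.06692400873038)) (np.float64(306.77064194925555), np.float64(205.76028500740767))
```

jog_arm(
  travel=[
    [0.06, 0.09, 0.01],
    [0.13, 0.19, 0.02],
    [0.2, 0.29, 0.03],
    [0.27, 0.39, 0.04],
    [0.34, 0.49, 0.045],
    [0.41, 0.59, 0.045],
    [0.48, 0.69, 0.045],
    [0.55, 0.79, 0.045],
    [0.62, 0.89, 0.045],
    [0.68, 0.98, 0.045],
  ],
  dr=[
    [0, 0, 0.06],
    [0, 0, 0.12],
    [0, 0, 0.2],
    [0, 0, 0.28],
    [0, 0, 0.36],
    [0, 0, 0.44],
    [0, 0, 0.52],
    [0, 0, 0.6],
    [0, 0, 0.68],
    [0, 0, 0.76],
  ],
  hand=1,
)

```text
t: 1.15
ee_pos: [424.3, -211.9, 240.2]
orientation: [-3.135, 0.199, 0.001]
ft_force: [-0.0, -1.5, -0.4]
width: 88.1
```

```bash
python3 go.py 528.1 -57.5 240 33.8
```

```text
t 1.15 pos [ 424.3 -211.9  240.2] psi -7.3 w 88.1 F [-0.  -1.5 -0.4] q [-0.49  0.18  1.94 -0.    1.03 -0.36]
travel [ 0.2595  0.386  -0.0004] dr [ 1.000e-04 -6.000e-04  4.562e-01]
```

jog_arm(
  travel=[
    [0.065, 0.1, 0],
    [0.13, 0.195, 0],
    [0.2, 0.295, 0],
    [0.26, 0.386, 0],
    [0.26, 0.386, 0],
    [0.26, 0.386, 0],
    [0.26, 0.386, 0],
    [0.26, 0.386, 0],
    [0.26, 0.386, 0],
    [0.26, 0.386, 0],
  ],
  dr=[
    [0, 0, 0.08],
    [0, 0, 0.17],
    [0, 0, 0.26],
    [0, 0, 0.35],
    [0, 0, 0.44],
    [0, 0, 0.456],
    [0, 0, 0.456],
    [0, 0, 0.456],
    [0, 0, 0.456],
    [0, 0, 0.456],
  ],
)

```text
t: 2.15
ee_pos: [528.1, -58.2, 240.3]
orientation: [3.007, 0.909, -0.001]
ft_force: [-0.6, -0.2, 0.8]
width: 87.8
```

```bash
python3 - <<'E'
from h import *
d=snap('wrist','w1'); P=cloud(d)
m=(P[...,2]>148)&(P[...,2]<165); q=P[m]; r=cv2.minAreaRect(q[:,:2].astype(np.float32)); print(len(q),q.mean(0),r)
m=(P[...,2]>112)&(P[...,2]<130); print(m.sum())
g=m=(P[...,2]>44)&(P[...,2]<54);print('gate',cv2.minAreaRect(P[g][:,:2].astype(np.float32)))
E
python3 go.py 528.1 -57.5 123 33.8
```

```text
466 [529.19728024 -53.57488481 156.13136402] ((529.6100463867188, -54.12061309814453), (21.14263153076172, 21.284643173217773), 67.46686553955078)
2586
gate ((536.1424560546875, -201.87649536132812), (300.7214050292969, 241.7411651611328), 55.675071716308594)
t 2.2 pos [528.1 -58.1 240.3] psi 33.7 w 87.5 F [-1.  -0.8  0.2] q [-0.13  0.26  1.82 -0.    1.06 -0.72]
travel [-0.      0.0014 -0.2931] dr [ 0.0003 -0.0004  0.0013]
```

View pics/w1.png

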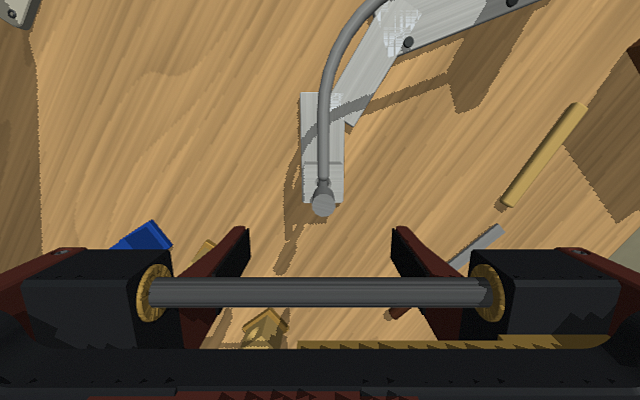

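jog_arm(
  travel=[
    [0.002, 0.004, -0.08],
    [0.002, 0.004, -0.16],
    [0.002, 0.004, -0.22],
    [0.002, 0.004, -0.27],
    [0.002, 0.004, -0.293],
    [0.002, 0.004, -0.293],
    [0.002, 0.004, -0.293],
    [0.002, 0.004, -0.293],
    [0.002, 0.004, -0.293],
    [0.002, 0.004, -0.293],
  ],
  dr=[
    [0, 0, 0],
    [0, 0, 0],
    [0, 0, 0],
    [0, 0, 0],
    [0, 0, 0],
    [0, 0, 0],
    [0, 0, 0],
    [0, 0, 0],
    [0, 0, 0],
    [0, 0, 0],
  ],
)

```text
t: 3.2
ee_pos: [529.3, -56.5, 123.8]
orientation: [3.006, 0.91, 0.001]
ft_force: [-0.5, 0.0, 0.4]
width: 88.0
```

jog_arm(
  travel=[
    [0, 0, 0],
    [0, 0, 0],
    [0, 0, 0],
    [0, 0, 0],
    [0, 0, 0],
    [0, 0, 0],
    [0, 0, 0],
    [0, 0, 0],
    [0, 0, 0],
    [0, 0, 0],
  ],
  dr=[
    [0, 0, 0],
    [0, 0, 0],
    [0, 0, 0],
    [0, 0, 0],
    [0, 0, 0],
    [0, 0, 0],
    [0, 0, 0],
    [0, 0, 0],
    [0, 0, 0],
    [0, 0, 0],
  ],
  hand=-1,
)

```text
t: 4.2
ee_pos: [529.4, -56.5, 123.8]
orientation: [3.006, 0.91, 0.001]
ft_force: [0.1, 0.5, -1.0]
width: 21.7
```

```bash
python3 go.py 528.1 -57.5 123 33.8;python3 - <<'E'
from h import *
d=snap('wrist','w2'); P=cloud(d)
m=(P[...,2]>150)&(P[...,2]<165)&(np.hypot(P[...,0]-529,P[...,1]+56)<20); q=P[m]; print(len(q),q.mean(0) if len(q) else 0)
E
```

```text
t 4.2 pos [529.4 -56.5 123.8] psi 33.7 w 21.7 F [ 0.1  0.5 -1. ] q [-0.13  0.43  1.9  -0.    0.81 -0.72]
travel [-0.0032 -0.0024 -0.0019] dr [0.0004 0.0005 0.0014]
1743 [526.70352252 -51.74531505 156.53018294]
```

jog_arm(
  travel=[
    [0, 0, 0.03],
    [0, 0, 0.08],
    [0, 0, 0.16],
    [0, 0, 0.26],
    [0, 0, 0.355],
    [-0.04, 0.12, 0.355],
    [-0.08, 0.24, 0.355],
    [-0.12, 0.36, 0.355],
    [-0.16, 0.48, 0.355],
    [-0.2, 0.6, 0.355],
  ],
  dr=[
    [0, 0, 0],
    [0, 0, 0],
    [0, 0, 0],
    [0, 0, 0],
    [0, 0, 0],
    [0, 0, 0],
    [0, 0, 0],
    [0, 0, 0],
    [0, 0, 0],
    [0, 0, 0],
  ],
)

```text
t: 5.25
ee_pos: [449.3, 182.2, 266.8]
orientation: [3.006, 0.909, 0.002]
ft_force: [-0.1, -0.5, -1.7]
width: 22.0
```

```bash
python3 go.py 399.7 327.8 190 33.8
```

```text
t 5.25 pos [449.3 182.2 266.8] psi 33.7 w 22.0 F [-0.1 -0.5 -1.7] q [ 0.36  0.16  1.89 -0.    1.09 -0.23]
travel [-0.124  0.364 -0.192] dr [0.0002 0.0011 0.0016]
```

jog_arm(
  travel=[
    [-0.035, 0.1, 0],
    [-0.07, 0.2, 0],
    [-0.105, 0.3, 0],
    [-0.124, 0.364, -0.02],
    [-0.124, 0.364, -0.08],
    [-0.124, 0.364, -0.14],
    [-0.124, 0.364, -0.192],
    [-0.124, 0.364, -0.192],
    [-0.124, 0.364, -0.192],
    [-0.124, 0.364, -0.192],
  ],
  dr=[
    [0, 0, 0],
    [0, 0, 0],
    [0, 0, 0],
    [0, 0, 0],
    [0, 0, 0],
    [0, 0, 0],
    [0, 0, 0],
    [0, 0, 0],
    [0, 0, 0],
    [0, 0, 0],
  ],
)

```text
t: 6.25
ee_pos: [400.4, 328.2, 191.4]
orientation: [3.007, 0.909, 0.005]
ft_force: [0.2, 0.5, -1.2]
width: 21.5
```

Run:
```python
from h import *
d=snap('wrist','w3'); w=d
s=snap('scene'); 
for p in([399.7,327.8,49],): print(proj(d,p),proj(s,p))
o=telemetry.get_obs(); print(o['ee_pos'], o['width'])
u,v=map(int,proj(s,[399.7,327.8,110]))
c=cv2.resize(s['pixels'][v-45:v+45,u-45:u+45],(400,400),interpolation=cv2.INTER_CUBIC)
im=np.hstack([w['pixels'][:400,170:570],c]); cv2.imwrite('pics/w3b.png',im[:,:,::-1]); print(u,v)
```

```text
(np.float64(318.42240412094486), np.float64(193.37111402620334)) (np.float64(475.394142319788), np.float64(214.29718562367265))
[400.38806184 328.21887036 191.33301963] 21.238563845958506
482 201
```

View pics/w3b.png

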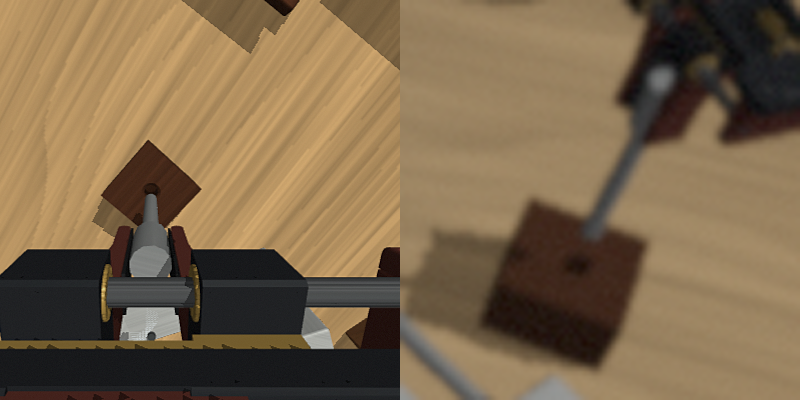

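Run:
```python
from h import *
d=load('wrist'); P=cloud(d)
for p in([400.4,328.2,79.5],[400.4,328.2,120],[399.7,327.8,49]): print(p,proj(d,p))
for z in range(85,150,12):
    m=(abs(P[...,2]-z)<6)&(np.hypot(P[...,0]-400,P[...,1]-328)<25); q=P[m]
    print(z,len(q),q.mean(0).round(1) if len(q) else '')
m=(P[...,2]>44)&(P[...,2]<54)&(np.hypot(P[...,0]-400,P[...,1]-328)<70)
print(cv2.minAreaRect(P[m][:,:2].astype(np.float32)))
c=cv2.resize(d['pixels'][130:260,260:390],(780,780),interpolation=cv2.INTER_CUBIC)[:600]
cv2.imwrite('pics/w3c.png',c[:,:,::-1])
```

```text
[400.4, 328.2, 79.5] (np.float64(319.1360942505374), np.float64(199.9322728721341))
[400.4, 328.2, 120] (np.float64(319.12501923418824), np.float64(211.037532084744))
[399.7, 327.8, 49] (np.float64(318.42240412094486), np.float64(193.37111402620334))
85 23 [397.9 334.1  87.1]
97 36 [398.3 334.3  97.6]
109 34 [397.6 334.2 109.5]
121 46 [398.  334.1 120.9]
133 54 [397.8 334.3 133.3]
145 59 [397.7 334.1 145.2]
((401.2303466796875, 330.4758605957031), (80.40469360351562, 80.37661743164062), 81.97303009033203)
```

View pics/w3c.png

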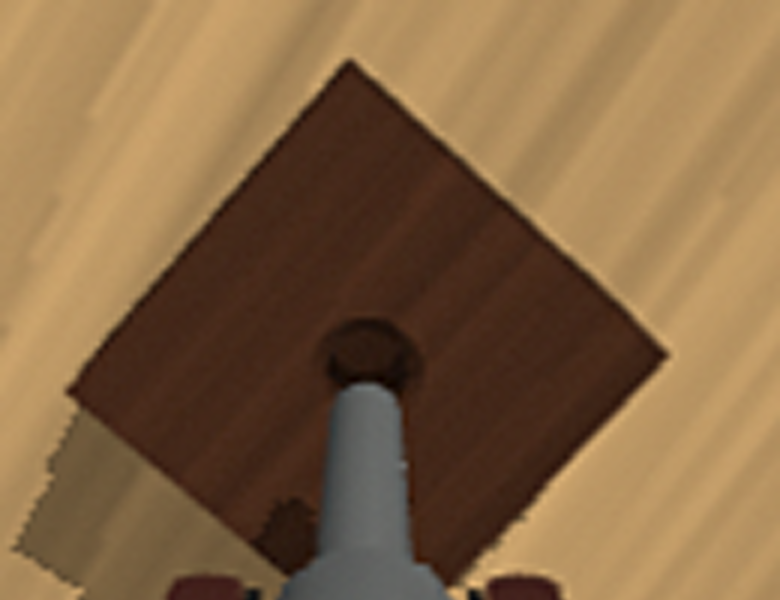

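jog_arm(
  travel=[
    [0.002, 0.001, -0.01],
    [0.002, 0.001, -0.02],
    [0.002, 0.001, -0.035],
    [0.002, 0.001, -0.05],
    [0.002, 0.001, -0.06],
    [0.002, 0.001, -0.07],
    [0.002, 0.001, -0.08],
    [0.002, 0.001, -0.09],
    [0.002, 0.001, -0.1],
    [0.002, 0.001, -0.1],
  ],
  dr=[
    [0, 0, 0],
    [0, 0, 0],
    [0, 0, 0],
    [0, 0, 0],
    [0, 0, 0],
    [0, 0, 0],
    [0, 0, 0],
    [0, 0, 0],
    [0, 0, 0],
    [0, 0, 0],
  ],
)

```text
t: 7.35
ee_pos: [400.9, 328.4, 150.8]
orientation: [3.007, 0.909, 0.004]
ft_force: [-0.2, 0.8, -1.3]
width: 21.1
```

```bash
python3 go.py 401.3 328.7 124 33.8; python3 -c "
from h import *
print(telemetry.get_obs()['moment'])"
```

```text
t 7.35 pos [400.9 328.4 150.8] psi 33.6 w 21.1 F [-0.2  0.8 -1.3] q [ 0.66  0.37  1.92 -0.    0.85  0.08]
travel [ 0.0009  0.0007 -0.0669] dr [-0.0003  0.0018  0.0017]
[-0.03978949 -0.13742144  0.0115234 ]
```

jog_arm(
  travel=[
    [0.001, 0.0005, -0.01],
    [0.001, 0.0005, -0.02],
    [0.001, 0.0005, -0.03],
    [0.001, 0.0005, -0.04],
    [0.001, 0.0005, -0.05],
    [0.001, 0.0005, -0.055],
    [0.001, 0.0005, -0.06],
    [0.001, 0.0005, -0.064],
    [0.001, 0.0005, -0.066],
    [0.001, 0.0005, -0.066],
  ],
  dr=[
    [0, 0, 0],
    [0, 0, 0],
    [0, 0, 0],
    [0, 0, 0],
    [0, 0, 0],
    [0, 0, 0],
    [0, 0, 0],
    [0, 0, 0],
    [0, 0, 0],
    [0, 0, 0],
  ],
)

```text
t: 8.35
ee_pos: [401.4, 328.6, 124.3]
orientation: [3.007, 0.909, 0.004]
ft_force: [-0.2, 1.0, -1.3]
width: 21.0
```

```bash
python3 go.py 401.3 328.7 124 33.8
python3 - <<'E'
from h import *
d=snap('wrist'); P=cloud(d)
m=(P[...,2]>140)&(P[...,2]<175)&(np.hypot(P[...,0]-399,P[...,1]-332)<20); q=P[m]; print(len(q),np.percentile(q[:,2],[50,90,99]) if len(q) else 0)
d=load('wrist')
E
```

```text
t 8.35 pos [401.4 328.6 124.3] psi 33.6 w 21.0 F [-0.2  1.  -1.3] q [ 0.66  0.41  1.93 -0.    0.79  0.08]
travel [-0.0001  0.0003 -0.0008] dr [-0.0003  0.0017  0.0017]
2703 [156.9359225  168.10583255 174.17215686]
```

jog_arm(
  travel=[
    [0, 0, 0],
    [0, 0, 0],
    [0, 0, 0],
    [0, 0, 0],
    [0, 0, 0],
    [0, 0, 0.02],
    [0, 0, 0.06],
    [0, 0, 0.14],
    [0, 0, 0.24],
    [0, 0, 0.34],
  ],
  dr=[
    [0, 0, 0],
    [0, 0, 0],
    [0, 0, 0],
    [0, 0, 0],
    [0, 0, 0],
    [0, 0, 0],
    [0, 0, 0],
    [0, 0, 0],
    [0, 0, 0],
    [0, 0, 0],
  ],
  hand=1,
)

```text
t: 9.4
ee_pos: [401.0, 328.4, 262.2]
orientation: [3.007, 0.909, 0.004]
ft_force: [0.4, 0.7, -0.8]
width: 87.8
```

```bash
python3 - <<'E'
from h import *
d=snap('wrist'); P=cloud(d)
m=(P[...,2]>130)&(P[...,2]<175)&(np.hypot(P[...,0]-401,P[...,1]-332)<30); q=P[m]
print(len(q),np.percentile(q[:,2],[50,90,99])); t=q[q[:,2]>152]; print(cv2.minAreaRect(t[:,:2].astype(np.float32)))
snap('top')
E
python3 seg.py | head -9;  python3 go.py 456 -264 120 88.3
```

```text
449 [156.27990824 157.28722577 158.14113946]
((401.81402587890625, 331.03839111328125), (20.843456268310547, 21.40007972717285), 33.53826141357422)
Atop 170 mean [ 587.9 -316.3   59.1] rect [ 587.8 -316.3] [44.7 40.3] 71.2
Aall 346 mean [ 588.  -313.9   35.9] rect [ 593.2 -318. ] [111.5 111.3] 88.9
Btop 172 mean [ 476.8 -404.6   59.3] rect [ 476.6 -405.2] [44.5 40.5] 58.2
Ball 349 mean [ 477.5 -400.    36.6] rect [ 477.4 -408.6] [112.7 106.1] 3.3
Ctop 174 mean [ 456.  -263.8   58.9] rect [ 457.  -263.6] [45.7 39. ] 88.4
Call 338 mean [ 457.6 -261.8   35.8] rect [ 457.1 -264.7] [101.4 111.7] 82.5
park 543 mean [400.9 322.6  47.1] rect [399.7 326.7] [83.2 79.9] 82.2
post 225 mean [594.5 298.4 147.9] rect [595.  299.5] [35.9 59.8] 52.8
pinhead 22 mean [504.9 -22.8 127.9] rect [504.6 -22.3] [ 9.5 43. ] 34.1
t 9.5 pos [403.9 330.6 266.4] psi 33.6 w 88.1 F [ 0.  -0.1 -0.6] q [ 0.66  0.21  1.82 -0.    1.09  0.08]
travel [ 0.1302 -1.4866 -0.3661] dr [-0.0074  0.0043  0.6073]
```

jog_arm(
  travel=[
    [0, -0.06, 0],
    [0.01, -0.16, 0],
    [0.02, -0.27, 0],
    [0.03, -0.38, 0],
    [0.04, -0.49, 0],
    [0.05, -0.6, 0],
    [0.06, -0.71, 0],
    [0.07, -0.82, 0],
    [0.08, -0.91, 0],
    [0.09, -1.0, -0.02],
  ],
  dr=[
    [0, 0, 0.05],
    [0, 0, 0.1],
    [0, 0, 0.17],
    [0, 0, 0.24],
    [0, 0, 0.31],
    [0, 0, 0.38],
    [0, 0, 0.45],
    [0, 0, 0.52],
    [0, 0, 0.58],
    [0, 0, 0.607],
  ],
)

```text
t: 10.5
ee_pos: [440.2, -71.2, 259.1]
orientation: [-2.247, -2.186, -0.017]
ft_force: [-0.3, -0.0, -1.0]
width: 88.0
```

```bash
python3 go.py 458 -262.5 150 88.4
```

```text
t 10.5 pos [440.2 -71.2 259.1] psi 88.4 w 88.0 F [-0.3 -0.  -1. ] q [-0.2   0.11  1.97  0.01  1.06 -1.75]
travel [ 0.0446 -0.4782 -0.2727] dr [-0.008   0.0016 -0.0003]
```

jog_arm(
  travel=[
    [0.01, -0.11, 0],
    [0.02, -0.22, -0.03],
    [0.03, -0.32, -0.08],
    [0.04, -0.4, -0.14],
    [0.045, -0.46, -0.2],
    [0.045, -0.478, -0.25],
    [0.045, -0.478, -0.272],
    [0.045, -0.478, -0.272],
    [0.045, -0.478, -0.272],
    [0.045, -0.478, -0.272],
  ],
  dr=[
    [0, 0, 0],
    [0, 0, 0],
    [0, 0, 0],
    [0, 0, 0],
    [0, 0, 0],
    [0, 0, 0],
    [0, 0, 0],
    [0, 0, 0],
    [0, 0, 0],
    [0, 0, 0],
  ],
)

```text
t: 11.5
ee_pos: [458.8, -262.1, 151.4]
orientation: [-2.247, -2.188, -0.017]
ft_force: [-0.0, 0.2, 0.0]
width: 87.5
```

```bash
cat > shoe.py <<'E'
import sys
from h import *
# wrist check of shoe near x,y
def shoe(x,y,z0=50,z1=75,R=40):
    d=snap('wrist'); P=cloud(d)
    m=(P[...,2]>z0)&(P[...,2]<z1)&(np.hypot(P[...,0]-x,P[...,1]-y)<R); q=P[m]; print(len(q),q[:,2].mean())
    print(cv2.minAreaRect(q[:,:2].astype(np.float32)))
if __name__=='__main__': shoe(*map(float,sys.argv[1:]))
E
python3 shoe.py 458 -262; python3 go.py 458 -262.5 25 88.4
```

```text
1989 59.40436277075755
((457.9908752441406, -260.8986511230469), (43.886985778808594, 40.245845794677734), 87.34323120117188)
t 11.55 pos [ 458.8 -262.1  151.4] psi 88.5 w 87.8 F [-0.1  0.4  0.8] q [-0.55  0.38  1.89  0.02  0.87 -2.1 ]
travel [-0.002 -0.001 -0.316] dr [-0.0075  0.0026 -0.0008]
```

jog_arm(
  travel=[
    [0, -0.001, -0.08],
    [0, -0.001, -0.16],
    [0, -0.001, -0.22],
    [0, -0.001, -0.27],
    [0, -0.001, -0.3],
    [0, -0.001, -0.316],
    [0, -0.001, -0.316],
    [0, -0.001, -0.316],
    [0, -0.001, -0.316],
    [0, -0.001, -0.316],
  ],
  dr=[
    [-0.008, 0.003, -0.01],
    [-0.008, 0.003, -0.01],
    [-0.008, 0.003, -0.01],
    [-0.008, 0.003, -0.01],
    [-0.008, 0.003, -0.01],
    [-0.008, 0.003, -0.01],
    [-0.008, 0.003, -0.01],
    [-0.008, 0.003, -0.01],
    [-0.008, 0.003, -0.01],
    [-0.008, 0.003, -0.01],
  ],
)

```text
t: 12.55
ee_pos: [459.3, -262.8, 25.8]
orientation: [2.267, 2.173, -0.001]
ft_force: [-0.5, 0.3, 0.1]
width: 88.2
```

jog_arm(
  travel=[
    [0, 0, 0],
    [0, 0, 0],
    [0, 0, 0],
    [0, 0, 0],
    [0, 0, 0],
    [0, 0, 0],
    [0, 0, 0],
    [0, 0, 0],
    [0, 0, 0],
    [0, 0, 0],
  ],
  dr=[
    [0, 0, 0],
    [0, 0, 0],
    [0, 0, 0],
    [0, 0, 0],
    [0, 0, 0],
    [0, 0, 0],
    [0, 0, 0],
    [0, 0, 0],
    [0, 0, 0],
    [0, 0, 0],
  ],
  hand=-1,
)

```text
t: 13.55
ee_pos: [459.2, -262.7, 25.7]
orientation: [2.267, 2.173, -0.001]
ft_force: [-0.5, 1.4, 1.1]
width: 43.8
```

```bash
cat > path.py <<'E'
# jig s-coordinate path in TCP world: offset applied
from go import *
J=np.load('jig.npy'); J[:2]+=[1.4,1.0]
def pose(s):
    # s: arclength from rod tip inward; tip 0, bend_end 60, bend_start 60+146.6, stop 376.6
    L=120*np.radians(70)
    if s<60: p=np.array([-112.8,-79.0])+(60-s)*np.array([-.342,-.9397]); h=70
    elif s<60+L: a=70-np.degrees((s-60)/120); t=np.radians(a); p=np.array([-120*np.sin(t),-120+120*np.cos(t)]); h=a
    else: p=np.array([s-60-L,0.]); h=0
    c,sn=np.cos(J[2]),np.sin(J[2])
    return np.array([c*p[0]-sn*p[1],sn*p[0]+c*p[1]])+J[:2], np.degrees(J[2])+h-90
def rows(ss,z,e=(0,0)):
    o,p0,M=state(); p=o['ee_pos']; print('t',round(o['t'],2),'pos',p.round(1),'psi',round(p0,1),'w',round(o['width'],1),'F',o['ft_force'].round(1))
    for s in ss:
        q,psi=pose(s); t=np.r_[q+e,z]
        c,sn=np.cos(np.radians(psi)),np.sin(np.radians(psi)); G=np.array([[c,sn,0],[sn,-c,0],[0,0,-1]])
        dr=R.from_matrix(G@M.T).as_rotvec()/(np.pi/2)
        print(s,((t-p)/400).round(3).tolist(),dr.round(3).tolist(),'|',t.round(1),round(psi,1))
if __name__=='__main__':
    import ast
    a=sys.argv; rows([float(v) for v in a[2:]],float(a[1]))
E
python3 path.py 105 -60 0 60 206.6 340
```

```text
t 13.55 pos [ 459.2 -262.7   25.7] psi 87.6 w 43.8 F [-0.5  1.4  1.1]
-60.0 [0.229, 0.437, 0.198] [0.001, -0.0, -0.597] | [550.7 -88.1 105. ] 33.8
0.0 [0.145, 0.561, 0.198] [0.001, -0.0, -0.597] | [517.2 -38.2 105. ] 33.8
60.0 [0.061, 0.686, 0.198] [0.001, -0.0, -0.597] | [483.8  11.7 105. ] 33.8
206.6 [0.068, 1.03, 0.198] [0.001, -0.001, -1.375] | [486.6 149.3 105. ] -36.2
340.0 [0.265, 1.299, 0.198] [0.001, -0.001, -1.375] | [565.3 257.  105. ] -36.2
```

jog_arm(
  travel=[
    [0, 0, 0.04],
    [0, 0, 0.12],
    [0.02, 0.04, 0.198],
    [0.06, 0.12, 0.2],
    [0.11, 0.21, 0.2],
    [0.15, 0.3, 0.2],
    [0.19, 0.37, 0.2],
    [0.22, 0.42, 0.2],
    [0.229, 0.437, 0.2],
    [0.229, 0.437, 0.2],
  ],
  dr=[
    [0, 0, 0],
    [0, 0, 0],
    [0, 0, -0.08],
    [0, 0, -0.16],
    [0, 0, -0.25],
    [0, 0, -0.34],
    [0, 0, -0.43],
    [0, 0, -0.52],
    [0, 0, -0.597],
    [0, 0, -0.597],
  ],
)

```text
t: 14.55
ee_pos: [551.2, -86.8, 105.5]
orientation: [3.004, 0.916, -0.002]
ft_force: [-0.3, 0.2, -2.0]
width: 44.1
```

```bash
python3 path.py 106 -50 -40 -20 0 20 40
python3 - <<'E'
from h import *
w=snap('wrist'); s=snap('scene'); P=cloud(w)
o=telemetry.get_obs(); e=o['ee_pos']
m=(P[...,2]>130)&(P[...,2]<150)&(np.hypot(P[...,0]-e[0],P[...,1]-e[1])<40); q=P[m]; print(len(q),np.median(q[:,2]), cv2.minAreaRect(q[:,:2].astype(np.float32)))
# rod lead-in in wrist
m=(P[...,2]>115)&(P[...,2]<130)&(np.hypot(P[...,0]-500,P[...,1]+14)<40); q=P[m]; print('rod',len(q),q.mean(0),np.percentile(q[:,2],[50,95]))
l=cv2.fitLine(q[:,:2].astype(np.float32),cv2.DIST_L2,0,.01,.01).ravel(); print(l,np.degrees(np.arctan2(l[1],l[0])))
u,v=map(int,proj(s,e)); c=cv2.resize(s['pixels'][v-50:v+50,u-50:u+50],(400,400),interpolation=cv2.INTER_CUBIC)
im=np.hstack([w['pixels'][:,120:520],c]); cv2.imwrite('pics/w4.png',im[:,:,::-1])
E
```

```text
t 14.55 pos [551.2 -86.8 105.5] psi 33.9 w 44.1 F [-0.3  0.2 -2. ]
-50.0 [-0.015, 0.018, 0.001] [0.001, -0.001, -0.001] | [545.1 -79.8 106. ] 33.8
-40.0 [-0.029, 0.038, 0.001] [0.001, -0.001, -0.001] | [539.5 -71.5 106. ] 33.8
-20.0 [-0.057, 0.08, 0.001] [0.001, -0.001, -0.001] | [528.4 -54.8 106. ] 33.8
0.0 [-0.085, 0.122, 0.001] [0.001, -0.001, -0.001] | [517.2 -38.2 106. ] 33.8
20.0 [-0.113, 0.163, 0.001] [0.001, -0.001, -0.001] | [506.1 -21.6 106. ] 33.8
40.0 [-0.141, 0.205, 0.001] [0.001, -0.001, -0.001] | [495.  -5. 106.] 33.8
5612 139.28661592349906 ((546.9911499023438, -79.16998291015625), (65.70413970947266, 27.310367584228516), 33.72096252441406)
rod 3757 [499.95957553  -9.97288959 124.26515725] [124.56617828 126.20864269]
[  0.5570518  -0.8304778 499.95956    -9.97289  ] -56.147842
```

View pics/w4.png

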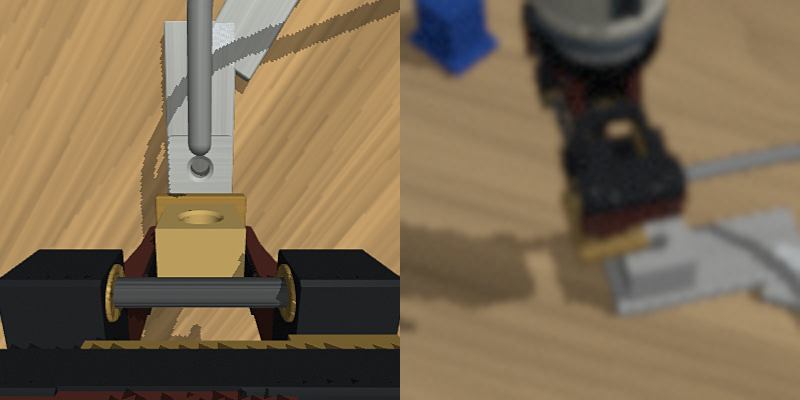

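jog_arm(
  travel=[
    [-0.008, 0.009, 0.001],
    [-0.015, 0.018, 0.001],
    [-0.022, 0.028, 0.001],
    [-0.029, 0.038, 0.001],
    [-0.036, 0.049, 0.001],
    [-0.043, 0.059, 0.001],
    [-0.05, 0.07, 0.001],
    [-0.057, 0.08, 0.001],
    [-0.064, 0.09, 0.001],
    [-0.071, 0.101, 0.001],
  ],
  dr=[
    [0, 0, 0],
    [0, 0, 0],
    [0, 0, 0],
    [0, 0, 0],
    [0, 0, 0],
    [0, 0, 0],
    [0, 0, 0],
    [0, 0, 0],
    [0, 0, 0],
    [0, 0, 0],
  ],
)

```text
t: 15.65
ee_pos: [521.7, -47.3, 105.8]
orientation: [3.003, 0.92, -0.003]
ft_force: [-0.2, 0.1, -2.0]
width: 43.6
```

```bash
python3 path.py 106 0 15 30 45 60 75 90 105 120
```

```text
t 15.65 pos [521.7 -47.3 105.8] psi 34.1 w 43.6 F [-0.2  0.1 -2. ]
0.0 [-0.011, 0.023, 0.0] [0.001, -0.001, -0.002] | [517.2 -38.2 106. ] 33.8
15.0 [-0.032, 0.054, 0.0] [0.001, -0.001, -0.002] | [508.9 -25.8 106. ] 33.8
30.0 [-0.053, 0.085, 0.0] [0.001, -0.001, -0.002] | [500.5 -13.3 106. ] 33.8
45.0 [-0.074, 0.116, 0.0] [0.001, -0.001, -0.002] | [492.2  -0.9 106. ] 33.8
60.0 [-0.095, 0.147, 0.0] [0.001, -0.001, -0.002] | [483.8  11.7 106. ] 33.8
75.0 [-0.114, 0.18, 0.0] [0.001, -0.001, -0.082] | [476.3  24.6 106. ] 26.7
90.0 [-0.128, 0.214, 0.0] [0.001, -0.001, -0.162] | [470.4  38.4 106. ] 19.5
105.0 [-0.139, 0.25, 0.0] [0.001, -0.001, -0.241] | [466.3  52.8 106. ] 12.4
120.0 [-0.144, 0.287, 0.0] [0.001, -0.001, -0.321] | [464.   67.6 106. ] 5.2
```

jog_arm(
  travel=[
    [-0.011, 0.023, 0],
    [-0.032, 0.054, 0],
    [-0.053, 0.085, 0],
    [-0.074, 0.116, 0],
    [-0.095, 0.147, 0],
    [-0.114, 0.18, 0],
    [-0.128, 0.214, 0],
    [-0.139, 0.25, 0],
    [-0.144, 0.287, 0],
    [-0.144, 0.287, 0],
  ],
  dr=[
    [0, 0, 0],
    [0, 0, 0],
    [0, 0, 0],
    [0, 0, 0],
    [0, 0, 0],
    [0, 0, -0.082],
    [0, 0, -0.162],
    [0, 0, -0.241],
    [0, 0, -0.321],
    [0, 0, -0.321],
  ],
)

```text
t: 16.65
ee_pos: [463.4, 69.2, 105.9]
orientation: [3.138, 0.143, -0.003]
ft_force: [-0.6, -1.1, -2.5]
width: 43.8
```

```bash
python3 path.py 106 135 150 165 180 195 206.6 225 240 260 280
```

```text
t 16.65 pos [463.4  69.2 105.9] psi 5.2 w 43.8 F [-0.6 -1.1 -2.5]
135.0 [0.0, 0.034, 0.0] [0.0, -0.001, -0.08] | [463.6  82.6 106. ] -2.0
150.0 [0.004, 0.071, 0.0] [0.0, -0.001, -0.159] | [465.   97.5 106. ] -9.1
165.0 [0.012, 0.107, 0.0] [-0.0, -0.001, -0.239] | [468.3 112.1 106. ] -16.3
180.0 [0.025, 0.143, 0.0] [-0.0, -0.001, -0.318] | [473.4 126.2 106. ] -23.5
195.0 [0.042, 0.176, 0.0] [-0.0, -0.001, -0.398] | [480.2 139.6 106. ] -30.6
206.6 [0.058, 0.2, 0.0] [-0.0, -0.001, -0.46] | [486.6 149.3 106. ] -36.2
225.0 [0.085, 0.237, 0.0] [-0.0, -0.001, -0.46] | [497.4 164.1 106. ] -36.2
240.0 [0.107, 0.268, 0.0] [-0.0, -0.001, -0.46] | [506.3 176.2 106. ] -36.2
260.0 [0.137, 0.308, 0.0] [-0.0, -0.001, -0.46] | [518.1 192.4 106. ] -36.2
280.0 [0.166, 0.348, 0.0] [-0.0, -0.001, -0.46] | [529.9 208.5 106. ] -36.2
```

jog_arm(
  travel=[
    [0, 0.034, 0],
    [0.004, 0.071, 0],
    [0.012, 0.107, 0],
    [0.025, 0.143, 0],
    [0.042, 0.176, 0],
    [0.058, 0.2, 0],
    [0.085, 0.237, 0],
    [0.107, 0.268, 0],
    [0.137, 0.308, 0],
    [0.166, 0.348, 0],
  ],
  dr=[
    [0, 0, -0.08],
    [0, 0, -0.159],
    [0, 0, -0.239],
    [0, 0, -0.318],
    [0, 0, -0.398],
    [0, 0, -0.46],
    [0, 0, -0.46],
    [0, 0, -0.46],
    [0, 0, -0.46],
    [0, 0, -0.46],
  ],
)

```text
t: 17.65
ee_pos: [530.2, 209.0, 105.9]
orientation: [-2.987, 0.972, 0.003]
ft_force: [-0.2, 0.0, -2.5]
width: 44.0
```

```bash
python3 path.py 106 300 320 335 345 349; python3 path.py 101.5 348
```

```text
t 17.65 pos [530.2 209.  105.9] psi -36.1 w 44.0 F [-0.2  0.  -2.5]
300.0 [0.029, 0.039, 0.0] [-0.001, -0.001, -0.001] | [541.7 224.7 106. ] -36.2
320.0 [0.058, 0.08, 0.0] [-0.001, -0.001, -0.001] | [553.5 240.8 106. ] -36.2
335.0 [0.08, 0.11, 0.0] [-0.001, -0.001, -0.001] | [562.4 252.9 106. ] -36.2
345.0 [0.095, 0.13, 0.0] [-0.001, -0.001, -0.001] | [568.3 261.  106. ] -36.2
349.0 [0.101, 0.138, 0.0] [-0.001, -0.001, -0.001] | [570.6 264.2 106. ] -36.2
t 17.65 pos [530.2 209.  105.9] psi -36.1 w 44.0 F [-0.2  0.  -2.5]
348.0 [0.1, 0.136, -0.011] [-0.001, -0.001, -0.001] | [570.  263.4 101.5] -36.2
```

jog_arm(
  travel=[
    [0.029, 0.039, 0],
    [0.058, 0.08, 0],
    [0.08, 0.11, 0],
    [0.092, 0.126, 0],
    [0.098, 0.135, 0],
    [0.101, 0.138, 0],
    [0.101, 0.138, -0.004],
    [0.101, 0.138, -0.008],
    [0.101, 0.138, -0.011],
    [0.101, 0.138, -0.011],
  ],
  dr=[
    [0, 0, 0],
    [0, 0, 0],
    [0, 0, 0],
    [0, 0, 0],
    [0, 0, 0],
    [0, 0, 0],
    [0, 0, 0],
    [0, 0, 0],
    [0, 0, 0],
    [0, 0, 0],
  ],
)

```text
t: 18.65
ee_pos: [570.3, 263.8, 101.2]
orientation: [2.987, -0.972, -0.004]
ft_force: [-0.2, -0.3, -2.8]
width: 44.1
```

```bash
python3 path.py 100.8 349
python3 - <<'E'
from h import *
d=snap('wrist','w5');
E
```

```text
t 18.65 pos [570.3 263.8 101.2] psi -36.1 w 44.1 F [-0.2 -0.3 -2.8]
349.0 [0.001, 0.001, -0.001] [-0.0, -0.002, -0.001] | [570.6 264.2 100.8] -36.2
```

View pics/w5.png

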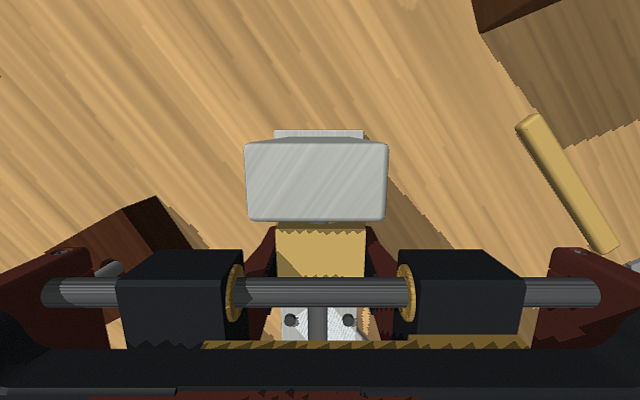

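jog_arm(
  travel=[
    [0, 0, 0],
    [0, 0, 0],
    [0, 0, 0],
    [0, 0, 0],
    [0, 0, 0],
    [0, 0, 0.04],
    [0, 0, 0.12],
    [0, 0, 0.22],
    [0, 0, 0.32],
    [0, 0, 0.34],
  ],
  dr=[
    [0, 0, 0],
    [0, 0, 0],
    [0, 0, 0],
    [0, 0, 0],
    [0, 0, 0],
    [0, 0, 0],
    [0, 0, 0],
    [0, 0, 0],
    [0, 0, 0],
    [0, 0, 0],
  ],
  hand=1,
)

```text
t: 19.7
ee_pos: [573.0, 265.1, 244.0]
orientation: [-2.981, 0.97, -0.007]
ft_force: [-0.0, 0.7, 0.0]
width: 87.8
```

```bash
cat > home.py <<'E'
from h import *
def home(): # shoe tops on rod, jig frame (TCP-corrected), from wrist cloud
    d=snap('wrist'); P=cloud(d); J=np.load('jig.npy'); J[:2]+=[1.4,1]
    c,s=np.cos(J[2]),np.sin(J[2]); D=P[...,:2]-J[:2]; x=c*D[...,0]+s*D[...,1]; y=-s*D[...,0]+c*D[...,1]
    m=(P[...,2]>128)&(P[...,2]<146)&(abs(y)<35)&(x<168)&(x>-60)
    print('tops n',m.sum(),'x',np.percentile(x[m],[1,50,99]).round(1) if m.any() else '','y',np.percentile(y[m],[1,50,99]).round(1) if m.any() else '','z',np.median(P[m][:,2]).round(1) if m.any() else '')
    f=(P[...,2]>140)&(x>160)&(x<215)&(abs(y)<40); 
    if f.any(): print('post x',np.percentile(x[f],[1,50,99]).round(1))
if __name__=='__main__': home()
E
python3 home.py
python3 - <<'E'
from h import *
snap('top')
E
python3 seg.py | head -6; python3 go.py 478.5 -404 250 59
```

```text
tops n 1734 x [124.7 145.3 164.4] y [-23.1  -0.8  20.1] z 134.3
post x [163.  167.6 202.1]
Atop 172 mean [ 587.7 -316.3   58.9] rect [ 587.6 -316.4] [44.4 40.5] 70.3
Aall 334 mean [ 588.2 -313.8   36.6] rect [ 593.2 -316.6] [107.9 111.7] 87.9
Btop 172 mean [ 476.9 -404.7   58.7] rect [ 476.8 -404.7] [45.4 41. ] 57.5
Ball 341 mean [ 476.5 -400.3   36.5] rect [ 479.8 -406.8] [108.2 110.5] 88.7
Ctop 0
Call 102 mean [ 456.4 -265.     6.8] rect [ 454.7 -266.3] [109.9 106.9] 88.6
t 19.8 pos [571.5 264.4 240.3] psi -36.1 w 87.8 F [-0.2 -0.  -0.9] q [0.41 0.41 1.61 0.   1.12 1.04]
travel [-0.2324 -1.6709  0.0243] dr [-2.5000e-03 -4.0000e-04  1.0562e+00]
```

jog_arm(
  travel=[
    [0, -0.06, 0],
    [0, -0.16, 0],
    [0, -0.27, 0],
    [0, -0.38, 0],
    [0, -0.49, 0],
    [0, -0.6, 0],
    [0, -0.71, 0],
    [0.01, -0.82, 0],
    [0.02, -0.91, 0],
    [0.03, -1.0, 0],
  ],
  dr=[
    [0, 0, 0.06],
    [0, 0, 0.14],
    [0, 0, 0.22],
    [0, 0, 0.3],
    [0, 0, 0.38],
    [0, 0, 0.46],
    [0, 0, 0.54],
    [0, 0, 0.62],
    [0, 0, 0.7],
    [0, 0, 0.78],
  ],
)

```text
t: 20.8
ee_pos: [582.2, -137.2, 238.6]
orientation: [-2.996, -0.928, 0.005]
ft_force: [0.1, -0.2, 0.2]
width: 88.0
```

```bash
python3 go.py 589.2 -315.3 150 70.6
```

```text
t 20.8 pos [ 582.2 -137.2  238.6] psi 34.4 w 88.0 F [ 0.1 -0.2  0.2] q [-0.25  0.37  1.67  0.    1.1  -0.85]
travel [ 0.0174 -0.4453 -0.2215] dr [-0.0014 -0.0037  0.4022]
```

jog_arm(
  travel=[
    [0, -0.1, 0],
    [0.01, -0.2, -0.02],
    [0.014, -0.3, -0.07],
    [0.017, -0.38, -0.12],
    [0.017, -0.43, -0.17],
    [0.017, -0.445, -0.21],
    [0.017, -0.445, -0.221],
    [0.017, -0.445, -0.221],
    [0.017, -0.445, -0.221],
    [0.017, -0.445, -0.221],
  ],
  dr=[
    [0, 0, 0.08],
    [0, 0, 0.17],
    [0, 0, 0.25],
    [0, 0, 0.33],
    [-0.001, -0.004, 0.4],
    [-0.001, -0.004, 0.402],
    [-0.001, -0.004, 0.402],
    [-0.001, -0.004, 0.402],
    [-0.001, -0.004, 0.402],
    [-0.001, -0.004, 0.402],
  ],
)

```text
t: 21.8
ee_pos: [589.9, -314.4, 151.4]
orientation: [2.563, 1.815, 0.002]
ft_force: [0.1, -0.5, -0.1]
width: 87.6
```

```bash
cat >> shoe.py <<'E'
    from go import state
    o,p,M=state(); a=np.radians(p); print('bias',(1.66*np.array([np.cos(a),np.sin(a)])+1.77*np.array([-np.sin(a),np.cos(a)])).round(1))
E
python3 shoe.py 589 -315; python3 go.py 589.2 -315.3 25.5 70.6
```

```text
t 21.8 pos [ 589.9 -314.4  151.4] psi 70.6 w 87.6 F [ 0.1 -0.5 -0.1] q [-0.51  0.56  1.58  0.    1.   -1.74]
travel [-0.0017 -0.0023 -0.3148] dr [ 0.      0.0011 -0.0002]  File "shoe.py", line 9
    from go import state
IndentationError: unexpected indent
```

```bash
sed -i 's/^if __name__.*/if __name__=="__main__":\n    shoe(*map(float,sys.argv[1:]))/' shoe.py
python3 shoe.py 589 -315; python3 go.py 589.2 -315.3 25.5 70.6
```

```text
1982 59.37768363633893
((589.736328125, -313.9070739746094), (43.626190185546875, 40.06088638305664), 71.11762237548828)
bias [-1.1  2.2]
t 21.85 pos [ 589.8 -314.5  151.4] psi 70.6 w 87.9 F [ 0.1  0.5 -0.1] q [-0.51  0.56  1.58  0.    1.   -1.74]
travel [-0.0016 -0.0019 -0.3148] dr [ 0.      0.0011 -0.0002]
```

jog_arm(
  travel=[
    [0, -0.003, -0.08],
    [0, -0.003, -0.16],
    [0, -0.003, -0.22],
    [0, -0.003, -0.27],
    [0, -0.003, -0.3],
    [0, -0.003, -0.315],
    [0, -0.003, -0.315],
    [0, -0.003, -0.315],
    [0, -0.003, -0.315],
    [0, -0.003, -0.315],
  ],
  dr=[
    [0, 0.001, 0.004],
    [0, 0.001, 0.004],
    [0, 0.001, 0.004],
    [0, 0.001, 0.004],
    [0, 0.001, 0.004],
    [0, 0.001, 0.004],
    [0, 0.001, 0.004],
    [0, 0.001, 0.004],
    [0, 0.001, 0.004],
    [0, 0.001, 0.004],
  ],
)

```text
t: 22.85
ee_pos: [590.4, -316.0, 26.4]
orientation: [2.557, 1.823, 0.001]
ft_force: [-0.1, -0.0, 0.6]
width: 88.1
```

jog_arm(
  travel=[
    [0, 0, 0],
    [0, 0, 0],
    [0, 0, 0],
    [0, 0, 0],
    [0, 0, 0],
    [0, 0, 0],
    [0, 0, 0],
    [0, 0, 0],
    [0, 0, 0],
    [0, 0, 0],
  ],
  dr=[
    [0, 0, 0],
    [0, 0, 0],
    [0, 0, 0],
    [0, 0, 0],
    [0, 0, 0],
    [0, 0, 0],
    [0, 0, 0],
    [0, 0, 0],
    [0, 0, 0],
    [0, 0, 0],
  ],
  hand=-1,
)

```text
t: 23.85
ee_pos: [590.4, -315.9, 26.3]
orientation: [2.557, 1.823, 0.001]
ft_force: [0.4, 1.1, -0.1]
width: 43.9
```

```bash
python3 path.py 106 -60
```

```text
t 23.85 pos [ 590.4 -315.9   26.3] psi 71.0 w 43.9 F [ 0.4  1.1 -0.1]
-60.0 [-0.099, 0.57, 0.199] [0.001, 0.001, -0.413] | [550.7 -88.1 106. ] 33.8
```

jog_arm(
  travel=[
    [0, 0, 0.04],
    [0, 0, 0.12],
    [-0.01, 0.06, 0.2],
    [-0.03, 0.17, 0.202],
    [-0.05, 0.28, 0.202],
    [-0.07, 0.38, 0.202],
    [-0.08, 0.47, 0.202],
    [-0.093, 0.54, 0.202],
    [-0.099, 0.57, 0.202],
    [-0.099, 0.57, 0.202],
  ],
  dr=[
    [0, 0, 0],
    [0, 0, 0],
    [0, 0, -0.06],
    [0, 0, -0.12],
    [0, 0, -0.18],
    [0, 0, -0.25],
    [0, 0, -0.32],
    [0, 0, -0.38],
    [0, 0, -0.413],
    [0, 0, -0.413],
  ],
)

```text
t: 24.85
ee_pos: [550.5, -86.5, 108.1]
orientation: [3.003, 0.916, 0.001]
ft_force: [-0.3, -0.2, -1.8]
width: 44.0
```

```bash
python3 path.py 106.5 -50 -40 -30 -20 -10 0 10 20
python3 - <<'E'
from h import *
w=snap('wrist','w6'); P=cloud(w); e=telemetry.get_obs()['ee_pos']
m=(P[...,2]>134)&(P[...,2]<150)&(np.hypot(P[...,0]-e[0],P[...,1]-e[1])<40)&(w['pixels'][...,0]>130)
vv,uu=np.nonzero(m); q=P[m]; print(m.sum(),np.median(q[:,2]),np.percentile(uu,[1,99]),np.percentile(vv,[1,99]))
E
```

```text
t 24.85 pos [550.5 -86.5 108.1] psi 33.9 w 44.0 F [-0.3 -0.2 -1.8]
-50.0 [-0.013, 0.017, -0.004] [0.001, 0.001, -0.001] | [545.1 -79.8 106.5] 33.8
-40.0 [-0.027, 0.038, -0.004] [0.001, 0.001, -0.001] | [539.5 -71.5 106.5] 33.8
-30.0 [-0.041, 0.058, -0.004] [0.001, 0.001, -0.001] | [533.9 -63.2 106.5] 33.8
-20.0 [-0.055, 0.079, -0.004] [0.001, 0.001, -0.001] | [528.4 -54.8 106.5] 33.8
-10.0 [-0.069, 0.1, -0.004] [0.001, 0.001, -0.001] | [522.8 -46.5 106.5] 33.8
0.0 [-0.083, 0.121, -0.004] [0.001, 0.001, -0.001] | [517.2 -38.2 106.5] 33.8
10.0 [-0.097, 0.141, -0.004] [0.001, 0.001, -0.001] | [511.7 -29.9 106.5] 33.8
20.0 [-0.111, 0.162, -0.004] [0.001, 0.001, -0.001] | [506.1 -21.6 106.5] 33.8
4467 141.2786074472982 [277. 363.] [224. 276.]
```

jog_arm(
  travel=[
    [-0.006, 0.008, -0.004],
    [-0.013, 0.017, -0.005],
    [-0.02, 0.028, -0.005],
    [-0.027, 0.038, -0.005],
    [-0.034, 0.048, -0.005],
    [-0.041, 0.058, -0.005],
    [-0.048, 0.068, -0.005],
    [-0.055, 0.079, -0.005],
    [-0.062, 0.09, -0.005],
    [-0.069, 0.1, -0.005],
  ],
  dr=[
    [0, 0, 0],
    [0, 0, 0],
    [0, 0, 0],
    [0, 0, 0],
    [0, 0, 0],
    [0, 0, 0],
    [0, 0, 0],
    [0, 0, 0],
    [0, 0, 0],
    [0, 0, 0],
  ],
)

```text
t: 25.9
ee_pos: [523.2, -47.1, 106.0]
orientation: [3.002, 0.917, 0.001]
ft_force: [0.8, 0.7, -2.7]
width: 43.7
```

```bash
python3 path.py 106.3 0 15 30 45 60 75 90 105 120
```

```text
t 25.9 pos [523.2 -47.1 106. ] psi 34.0 w 43.7 F [ 0.8  0.7 -2.7]
0.0 [-0.015, 0.022, 0.001] [0.001, 0.001, -0.002] | [517.2 -38.2 106.3] 33.8
15.0 [-0.036, 0.053, 0.001] [0.001, 0.001, -0.002] | [508.9 -25.8 106.3] 33.8
30.0 [-0.057, 0.085, 0.001] [0.001, 0.001, -0.002] | [500.5 -13.3 106.3] 33.8
45.0 [-0.077, 0.116, 0.001] [0.001, 0.001, -0.002] | [492.2  -0.9 106.3] 33.8
60.0 [-0.098, 0.147, 0.001] [0.001, 0.001, -0.002] | [483.8  11.7 106.3] 33.8
75.0 [-0.117, 0.179, 0.001] [0.001, 0.001, -0.081] | [476.3  24.6 106.3] 26.7
90.0 [-0.132, 0.214, 0.001] [0.001, 0.001, -0.161] | [470.4  38.4 106.3] 19.5
105.0 [-0.142, 0.25, 0.001] [0.001, 0.001, -0.24] | [466.3  52.8 106.3] 12.4
120.0 [-0.148, 0.287, 0.001] [0.001, 0.001, -0.32] | [464.   67.6 106.3] 5.2
```

jog_arm(
  travel=[
    [-0.015, 0.022, 0.001],
    [-0.036, 0.053, 0.001],
    [-0.057, 0.085, 0.001],
    [-0.077, 0.116, 0.001],
    [-0.098, 0.147, 0.001],
    [-0.117, 0.179, 0.001],
    [-0.132, 0.214, 0.001],
    [-0.142, 0.25, 0.001],
    [-0.148, 0.287, 0.001],
    [-0.148, 0.287, 0.001],
  ],
  dr=[
    [0, 0, 0],
    [0, 0, 0],
    [0, 0, 0],
    [0, 0, 0],
    [0, 0, 0],
    [0, 0, -0.081],
    [0, 0, -0.161],
    [0, 0, -0.24],
    [0, 0, -0.32],
    [0, 0, -0.32],
  ],
)

```text
t: 26.9
ee_pos: [463.2, 69.4, 106.5]
orientation: [3.136, 0.143, 0.001]
ft_force: [-0.5, 0.2, -1.0]
width: 44.0
```

```bash
python3 path.py 106.3 135 150 165 180 195 206.6 225 240 255 270; python3 shoe.py 478.5 -404 | head -0
```

```text
t 26.9 pos [463.2  69.4 106.5] psi 5.2 w 44.0 F [-0.5  0.2 -1. ]
135.0 [0.001, 0.033, -0.001] [0.001, 0.0, -0.08] | [463.6  82.6 106.3] -2.0
150.0 [0.004, 0.07, -0.001] [0.001, 0.0, -0.159] | [465.   97.5 106.3] -9.1
165.0 [0.013, 0.107, -0.001] [0.001, 0.0, -0.239] | [468.3 112.1 106.3] -16.3
180.0 [0.025, 0.142, -0.001] [0.001, -0.0, -0.319] | [473.4 126.2 106.3] -23.5
195.0 [0.042, 0.176, -0.001] [0.001, -0.0, -0.398] | [480.2 139.6 106.3] -30.6
206.6 [0.058, 0.2, -0.001] [0.001, -0.0, -0.46] | [486.6 149.3 106.3] -36.2
225.0 [0.086, 0.237, -0.001] [0.001, -0.0, -0.46] | [497.4 164.1 106.3] -36.2
240.0 [0.108, 0.267, -0.001] [0.001, -0.0, -0.46] | [506.3 176.2 106.3] -36.2
255.0 [0.13, 0.297, -0.001] [0.001, -0.0, -0.46] | [515.2 188.4 106.3] -36.2
270.0 [0.152, 0.328, -0.001] [0.001, -0.0, -0.46] | [524.  200.5 106.3] -36.2shoe.py:6: RuntimeWarning: Mean of empty slice.
  m=(P[...,2]>z0)&(P[...,2]<z1)&(np.hypot(P[...,0]-x,P[...,1]-y)<R); q=P[m]; print(len(q),q[:,2].mean())
  ret = ret.dtype.type(ret / rcount)
Exception ignored on flushing sys.stdout:
BrokenPipeError: [Errno 32] Broken pipe
```

jog_arm(
  travel=[
    [0.001, 0.033, 0],
    [0.004, 0.07, 0],
    [0.013, 0.107, 0],
    [0.025, 0.142, 0],
    [0.042, 0.176, 0],
    [0.058, 0.2, 0],
    [0.086, 0.237, 0],
    [0.108, 0.267, 0],
    [0.13, 0.297, 0],
    [0.13, 0.297, 0],
  ],
  dr=[
    [0, 0, -0.08],
    [0, 0, -0.159],
    [0, 0, -0.239],
    [0, 0, -0.319],
    [0, 0, -0.398],
    [0, 0, -0.46],
    [0, 0, -0.46],
    [0, 0, -0.46],
    [0, 0, -0.46],
    [0, 0, -0.46],
  ],
)

```text
t: 27.95
ee_pos: [517.0, 188.7, 106.7]
orientation: [2.988, -0.966, 0.001]
ft_force: [0.2, 0.0, -1.7]
width: 43.8
```

```bash
python3 path.py 106.3 270 285 297.5; python3 path.py 101.5 297.5
```

```text
t 27.95 pos [517.  188.7 106.7] psi -35.8 w 43.8 F [ 0.2  0.  -1.7]
270.0 [0.018, 0.029, -0.001] [0.001, 0.0, -0.003] | [524.  200.5 106.3] -36.2
285.0 [0.04, 0.06, -0.001] [0.001, 0.0, -0.003] | [532.9 212.6 106.3] -36.2
297.5 [0.058, 0.085, -0.001] [0.001, 0.0, -0.003] | [540.2 222.7 106.3] -36.2
t 27.95 pos [517.  188.7 106.7] psi -35.8 w 43.8 F [ 0.2  0.  -1.7]
297.5 [0.058, 0.085, -0.013] [0.001, 0.0, -0.003] | [540.2 222.7 101.5] -36.2
```

jog_arm(
  travel=[
    [0.009, 0.014, 0],
    [0.018, 0.029, 0],
    [0.029, 0.045, 0],
    [0.04, 0.06, 0],
    [0.05, 0.074, 0],
    [0.058, 0.085, 0],
    [0.058, 0.085, -0.004],
    [0.058, 0.085, -0.009],
    [0.058, 0.085, -0.013],
    [0.058, 0.085, -0.013],
  ],
  dr=[
    [0, 0, -0.003],
    [0, 0, -0.003],
    [0, 0, -0.003],
    [0, 0, -0.003],
    [0, 0, -0.003],
    [0, 0, -0.003],
    [0, 0, -0.003],
    [0, 0, -0.003],
    [0, 0, -0.003],
    [0, 0, -0.003],
  ],
)

```text
t: 28.95
ee_pos: [539.8, 222.4, 101.4]
orientation: [2.985, -0.974, 0.001]
ft_force: [-0.6, 0.5, -0.9]
width: 43.8
```

jog_arm(
  travel=[
    [0, 0, 0],
    [0, 0, 0],
    [0, 0, 0],
    [0, 0, 0],
    [0, 0, 0],
    [0, 0, 0.04],
    [0, 0, 0.12],
    [0, 0, 0.22],
    [0, 0, 0.32],
    [0, 0, 0.34],
  ],
  dr=[
    [0, 0, 0],
    [0, 0, 0],
    [0, 0, 0],
    [0, 0, 0],
    [0, 0, 0],
    [0, 0, 0],
    [0, 0, 0],
    [0, 0, 0],
    [0, 0, 0],
    [0, 0, 0],
  ],
  hand=1,
)

```text
t: 29.95
ee_pos: [542.3, 223.4, 242.3]
orientation: [-2.984, 0.973, -0.01]
ft_force: [0.7, 0.6, -0.1]
width: 87.9
```

```bash
python3 home.py
python3 - <<'E'
from h import *
snap('top','top2')
E
python3 seg.py | head -6; python3 go.py 478.3 -403.7 150 58.5
```

```text
tops n 3725 x [ 73.4 126.7 164.2] y [-22.8  -0.9  20.4] z 134.4
post x [171.7 188.9 205.4]
Atop 0
Aall 72 mean [ 586.9 -316.2    6.6] rect [ 590.2 -319.3] [110.9 111.1] 84.8
Btop 143 mean [ 457.6 -435.7   59.1] rect [ 457.6 -440.4] [43.6 40.8] 60.6
Ball 332 mean [ 464.3 -424.2   33.1] rect [ 479.8 -408.7] [110.7 110.6] 88.6
Ctop 0
Call 86 mean [ 457.1 -270.2    6.7] rect [ 456.3 -267.1] [110.5 110.5] 88.1
t 30.05 pos [540.7 222.8 239.1] psi -36.1 w 88.0 F [ 0.  -0.6 -0.6] q [ 0.37  0.34  1.71 -0.    1.09  1.  ]
travel [-0.156  -1.5662 -0.2227] dr [-0.0016  0.0018  1.0514]
```

View pics/top2.png

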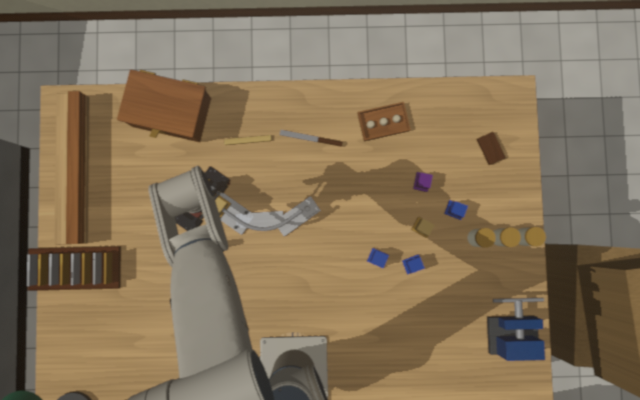

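```bash
cat > b.py <<'E'
from seg import *
print('---'); u,v=424,228
rep('B',box(u-17,v-17,u+17,v+17,50,75))
for n,(u,v) in dict(b1=(457,210),b2=(414,264),b3=(378,258)).items(): rep(n,box(u-15,v-15,u+15,v+15,50,75))
E
python3 b.py | sed -n '/---/,$p'
```

```text
---
B 177 mean [ 457.4 -440.    59.4] rect [ 457.5 -440.5] [43.7 40.8] 60.3
b1 176 mean [ 513.2 -551.4   59.1] rect [ 513.3 -551.7] [45.9 40.5] 69.1
b2 179 mean [ 335.5 -403.7   58.8] rect [ 335.3 -403.9] [41.1 45.9] 19.8
b3 171 mean [ 359.1 -288.1   59.4] rect [ 359.1 -288.1] [43.9 39.7] 65.5
```

jog_arm(
  travel=[
    [-0.01, -0.06, 0],
    [-0.02, -0.16, 0],
    [-0.03, -0.27, 0],
    [-0.04, -0.38, 0],
    [-0.05, -0.49, 0],
    [-0.06, -0.6, 0],
    [-0.08, -0.71, 0],
    [-0.1, -0.82, 0],
    [-0.11, -0.91, 0],
    [-0.12, -1.0, 0],
  ],
  dr=[
    [0, 0, 0.05],
    [0, 0, 0.12],
    [0, 0, 0.2],
    [0, 0, 0.28],
    [0, 0, 0.36],
    [0, 0, 0.44],
    [0, 0, 0.52],
    [0, 0, 0.6],
    [0, 0, 0.68],
    [0, 0, 0.76],
  ],
)

```text
t: 31.05
ee_pos: [491.1, -178.5, 237.1]
orientation: [-3.011, -0.879, 0.0]
ft_force: [0.6, -0.1, -0.4]
width: 87.6
```

```bash
python3 go.py 459 -439.5 150 60.3
```

```text
t 31.05 pos [ 491.1 -178.5  237.1] psi 32.5 w 87.6 F [ 0.6 -0.1 -0.4] q [-0.37  0.26  1.84  0.    1.05 -0.94]
travel [-0.0802 -0.6525 -0.2177] dr [-0.0024 -0.0016  0.3085]
```

jog_arm(
  travel=[
    [-0.01, -0.1, 0],
    [-0.03, -0.21, 0],
    [-0.04, -0.32, 0],
    [-0.05, -0.43, -0.02],
    [-0.065, -0.53, -0.07],
    [-0.075, -0.6, -0.12],
    [-0.08, -0.64, -0.17],
    [-0.08, -0.653, -0.217],
    [-0.08, -0.653, -0.217],
    [-0.08, -0.653, -0.217],
  ],
  dr=[
    [0, 0, 0.06],
    [0, 0, 0.12],
    [0, 0, 0.18],
    [0, 0, 0.24],
    [-0.002, -0.002, 0.3],
    [-0.002, -0.002, 0.308],
    [-0.002, -0.002, 0.308],
    [-0.002, -0.002, 0.308],
    [-0.002, -0.002, 0.308],
    [-0.002, -0.002, 0.308],
  ],
)

```text
t: 32.05
ee_pos: [458.2, -438.8, 148.7]
orientation: [-2.714, -1.575, 0.0]
ft_force: [-0.4, 0.2, -0.1]
width: 87.9
```

```bash
python3 shoe.py 459 -439; python3 go.py 459 -439.5 25.5 60.3
```

```text
2013 59.39078107633694
((459.5921630859375, -438.05413818359375), (43.54362106323242, 40.77865219116211), 58.830379486083984)
bias [-0.7  2.3]
t 32.1 pos [ 458.9 -439.1  149.8] psi 60.3 w 88.2 F [-0.  -0.3  0.1] q [-0.78  0.52  1.65  0.    0.96 -1.84]
travel [ 2.000e-04 -1.100e-03 -3.108e-01] dr [-0.0011 -0.0003  0.0004]
```

jog_arm(
  travel=[
    [0.002, -0.002, -0.08],
    [0.002, -0.002, -0.16],
    [0.002, -0.002, -0.22],
    [0.002, -0.002, -0.27],
    [0.002, -0.002, -0.3],
    [0.002, -0.002, -0.311],
    [0.002, -0.002, -0.311],
    [0.002, -0.002, -0.311],
    [0.002, -0.002, -0.311],
    [0.002, -0.002, -0.311],
  ],
  dr=[
    [-0.001, 0, -0.011],
    [-0.001, 0, -0.011],
    [-0.001, 0, -0.011],
    [-0.001, 0, -0.011],
    [-0.001, 0, -0.011],
    [-0.001, 0, -0.011],
    [-0.001, 0, -0.011],
    [-0.001, 0, -0.011],
    [-0.001, 0, -0.011],
    [-0.001, 0, -0.011],
  ],
)

```text
t: 33.1
ee_pos: [460.1, -440.3, 26.3]
orientation: [2.73, 1.553, 0.0]
ft_force: [0.2, -0.4, 0.1]
width: 87.6
```

jog_arm(
  travel=[
    [0, 0, 0],
    [0, 0, 0],
    [0, 0, 0],
    [0, 0, 0],
    [0, 0, 0],
    [0, 0, 0],
    [0, 0, 0],
    [0, 0, 0],
    [0, 0, 0],
    [0, 0, 0],
  ],
  dr=[
    [0, 0, 0],
    [0, 0, 0],
    [0, 0, 0],
    [0, 0, 0],
    [0, 0, 0],
    [0, 0, 0],
    [0, 0, 0],
    [0, 0, 0],
    [0, 0, 0],
    [0, 0, 0],
  ],
  hand=-1,
)

```text
t: 34.1
ee_pos: [460.1, -440.2, 26.2]
orientation: [2.73, 1.553, 0.0]
ft_force: [-0.3, 0.7, -1.1]
width: 43.7
```

```bash
python3 path.py 106.5 -60
```

```text
t 34.1 pos [ 460.1 -440.2   26.2] psi 59.3 w 43.7 F [-0.3  0.7 -1.1]
-60.0 [0.226, 0.88, 0.201] [0.0, 0.0, -0.283] | [550.7 -88.1 106.5] 33.8
```

jog_arm(
  travel=[
    [0, 0, 0.04],
    [0, 0.02, 0.12],
    [0.03, 0.12, 0.19],
    [0.06, 0.23, 0.201],
    [0.09, 0.35, 0.201],
    [0.12, 0.47, 0.201],
    [0.15, 0.59, 0.201],
    [0.18, 0.7, 0.201],
    [0.21, 0.81, 0.201],
    [0.226, 0.88, 0.201],
  ],
  dr=[
    [0, 0, 0],
    [0, 0, 0],
    [0, 0, -0.04],
    [0, 0, -0.08],
    [0, 0, -0.12],
    [0, 0, -0.16],
    [0, 0, -0.2],
    [0, 0, -0.24],
    [0, 0, -0.283],
    [0, 0, -0.283],
  ],
)

```text
t: 35.1
ee_pos: [551.2, -85.5, 107.8]
orientation: [3.005, 0.913, 0.002]
ft_force: [-1.0, 0.1, -2.6]
width: 44.0
```

```bash
cat > held.py <<'E'
from h import *
w=snap('wrist'); P=cloud(w); e=telemetry.get_obs()['ee_pos']
m=(P[...,2]>120)&(P[...,2]<160)&(np.hypot(P[...,0]-e[0],P[...,1]-e[1])<40)&(w['pixels'][...,0]>130)
vv,uu=np.nonzero(m); q=P[m]; print(m.sum(),'dz',np.median(q[:,2])-e[2],np.percentile(uu,[1,99]),np.percentile(vv,[1,99]))
E
python3 held.py; python3 path.py 106.4 -50 -40 -30 -20 -10 0
```

```text
4945 dz 33.24933358890401 [277. 364.] [216. 276.]
t 35.15 pos [551.8 -82.9 107.7] psi 33.9 w 44.0 F [ 0.9  3.7 -2.7]
-50.0 [-0.017, 0.008, -0.003] [-0.0, 0.001, -0.001] | [545.1 -79.8 106.4] 33.8
-40.0 [-0.031, 0.028, -0.003] [-0.0, 0.001, -0.001] | [539.5 -71.5 106.4] 33.8
-30.0 [-0.045, 0.049, -0.003] [-0.0, 0.001, -0.001] | [533.9 -63.2 106.4] 33.8
-20.0 [-0.058, 0.07, -0.003] [-0.0, 0.001, -0.001] | [528.4 -54.8 106.4] 33.8
-10.0 [-0.072, 0.091, -0.003] [-0.0, 0.001, -0.001] | [522.8 -46.5 106.4] 33.8
0.0 [-0.086, 0.112, -0.003] [-0.0, 0.001, -0.001] | [517.2 -38.2 106.4] 33.8
```

jog_arm(
  travel=[
    [-0.012, 0.001, -0.003],
    [-0.017, 0.008, -0.003],
    [-0.024, 0.018, -0.003],
    [-0.031, 0.028, -0.003],
    [-0.038, 0.039, -0.003],
    [-0.045, 0.049, -0.003],
    [-0.051, 0.059, -0.003],
    [-0.058, 0.07, -0.003],
    [-0.065, 0.08, -0.003],
    [-0.072, 0.091, -0.003],
  ],
  dr=[
    [0, 0, 0],
    [0, 0, 0],
    [0, 0, 0],
    [0, 0, 0],
    [0, 0, 0],
    [0, 0, 0],
    [0, 0, 0],
    [0, 0, 0],
    [0, 0, 0],
    [0, 0, 0],
  ],
)

```text
t: 36.15
ee_pos: [522.7, -46.1, 106.5]
orientation: [-3.005, -0.917, -0.002]
ft_force: [-0.5, 0.4, -2.4]
width: 44.3
```

```bash
python3 path.py 106.2 0 15 30 45 60 75 90 105 120
```

```text
t 36.15 pos [522.7 -46.1 106.5] psi 33.9 w 44.3 F [-0.5  0.4 -2.4]
0.0 [-0.014, 0.02, -0.001] [-0.0, 0.001, -0.001] | [517.2 -38.2 106.2] 33.8
15.0 [-0.035, 0.051, -0.001] [-0.0, 0.001, -0.001] | [508.9 -25.8 106.2] 33.8
30.0 [-0.055, 0.082, -0.001] [-0.0, 0.001, -0.001] | [500.5 -13.3 106.2] 33.8
45.0 [-0.076, 0.113, -0.001] [-0.0, 0.001, -0.001] | [492.2  -0.9 106.2] 33.8
60.0 [-0.097, 0.144, -0.001] [-0.0, 0.001, -0.001] | [483.8  11.7 106.2] 33.8
75.0 [-0.116, 0.177, -0.001] [-0.0, 0.001, -0.081] | [476.3  24.6 106.2] 26.7
90.0 [-0.131, 0.211, -0.001] [-0.0, 0.001, -0.16] | [470.4  38.4 106.2] 19.5
105.0 [-0.141, 0.247, -0.001] [-0.0, 0.001, -0.24] | [466.3  52.8 106.2] 12.4
120.0 [-0.147, 0.284, -0.001] [-0.0, 0.001, -0.319] | [464.   67.6 106.2] 5.2
```

jog_arm(
  travel=[
    [-0.014, 0.02, -0.001],
    [-0.035, 0.051, -0.001],
    [-0.055, 0.082, -0.001],
    [-0.076, 0.113, -0.001],
    [-0.097, 0.144, -0.001],
    [-0.116, 0.177, -0.001],
    [-0.131, 0.211, -0.001],
    [-0.141, 0.247, -0.001],
    [-0.147, 0.284, -0.001],
    [-0.147, 0.284, -0.001],
  ],
  dr=[
    [0, 0, 0],
    [0, 0, 0],
    [0, 0, 0],
    [0, 0, 0],
    [0, 0, 0],
    [0, 0, -0.081],
    [0, 0, -0.16],
    [0, 0, -0.24],
    [0, 0, -0.319],
    [0, 0, -0.319],
  ],
)

```text
t: 37.15
ee_pos: [463.2, 69.2, 106.2]
orientation: [3.138, 0.144, 0.002]
ft_force: [0.8, -0.3, -2.1]
width: 43.9
```

```bash
python3 path.py 106.2 135 150 165 180 195 206.6 220 230 238
```

```text
t 37.15 pos [463.2  69.2 106.2] psi 5.3 w 43.9 F [ 0.8 -0.3 -2.1]
135.0 [0.001, 0.033, -0.0] [0.0, 0.001, -0.08] | [463.6  82.6 106.2] -2.0
150.0 [0.005, 0.071, -0.0] [0.0, 0.001, -0.16] | [465.   97.5 106.2] -9.1
165.0 [0.013, 0.107, -0.0] [0.0, 0.001, -0.24] | [468.3 112.1 106.2] -16.3
180.0 [0.026, 0.143, -0.0] [0.0, 0.001, -0.319] | [473.4 126.2 106.2] -23.5
195.0 [0.043, 0.176, -0.0] [0.0, 0.001, -0.399] | [480.2 139.6 106.2] -30.6
206.6 [0.059, 0.2, -0.0] [0.0, 0.001, -0.46] | [486.6 149.3 106.2] -36.2
220.0 [0.078, 0.227, -0.0] [0.0, 0.001, -0.46] | [494.5 160.1 106.2] -36.2
230.0 [0.093, 0.247, -0.0] [0.0, 0.001, -0.46] | [500.4 168.2 106.2] -36.2
238.0 [0.105, 0.263, -0.0] [0.0, 0.001, -0.46] | [505.1 174.6 106.2] -36.2
```

jog_arm(
  travel=[
    [0.001, 0.033, 0],
    [0.005, 0.071, 0],
    [0.013, 0.107, 0],
    [0.026, 0.143, 0],
    [0.043, 0.176, 0],
    [0.059, 0.2, 0],
    [0.078, 0.227, 0],
    [0.093, 0.247, 0],
    [0.105, 0.263, 0],
    [0.105, 0.263, 0],
  ],
  dr=[
    [0, 0, -0.08],
    [0, 0, -0.16],
    [0, 0, -0.24],
    [0, 0, -0.319],
    [0, 0, -0.399],
    [0, 0, -0.46],
    [0, 0, -0.46],
    [0, 0, -0.46],
    [0, 0, -0.46],
    [0, 0, -0.46],
  ],
)

```text
t: 38.15
ee_pos: [505.9, 175.1, 106.3]
orientation: [2.988, -0.971, 0.003]
ft_force: [-0.3, -0.3, -2.1]
width: 43.8
```

```bash
python3 path.py 101.3 244.5
```

```text
t 38.15 pos [505.9 175.1 106.3] psi -36.0 w 43.8 F [-0.3 -0.3 -2.1]
244.5 [0.008, 0.012, -0.012] [0.001, 0.001, -0.002] | [509.  179.9 101.3] -36.2
```

jog_arm(
  travel=[
    [0.004, 0.006, 0],
    [0.008, 0.012, 0],
    [0.008, 0.012, -0.004],
    [0.008, 0.012, -0.008],
    [0.008, 0.012, -0.012],
    [0.008, 0.012, -0.012],
    [0.008, 0.012, -0.012],
    [0.008, 0.012, -0.012],
    [0.008, 0.012, -0.012],
    [0.008, 0.012, -0.012],
  ],
  dr=[
    [0, 0, -0.002],
    [0, 0, -0.002],
    [0, 0, -0.002],
    [0, 0, -0.002],
    [0, 0, -0.002],
    [0, 0, -0.002],
    [0, 0, -0.002],
    [0, 0, -0.002],
    [0, 0, -0.002],
    [0, 0, -0.002],
  ],
)

```text
t: 39.15
ee_pos: [509.1, 179.9, 101.4]
orientation: [2.986, -0.975, 0.003]
ft_force: [-0.1, -0.2, -3.1]
width: 43.6
```

jog_arm(
  travel=[
    [0, 0, 0],
    [0, 0, 0],
    [0, 0, 0],
    [0, 0, 0],
    [0, 0, 0],
    [0, 0, 0.04],
    [0, 0, 0.12],
    [0, 0, 0.22],
    [0, 0, 0.32],
    [0, 0, 0.38],
  ],
  dr=[
    [0, 0, 0],
    [0, 0, 0],
    [0, 0, 0],
    [0, 0, 0],
    [0, 0, 0],
    [0, 0, 0],
    [0, 0, 0],
    [0, 0, 0],
    [0, 0, 0],
    [0, 0, 0],
  ],
  hand=1,
)

```text
t: 40.15
ee_pos: [510.1, 180.2, 256.6]
orientation: [-2.984, 0.975, -0.008]
ft_force: [0.5, -0.6, 1.2]
width: 87.8
```

```bash
python3 home.py; python3 go.py 401.4 328.6 250 33.7
python3 - <<'E'
from h import *
d=load('wrist'); cv2.imwrite('pics/w7.png',d['pixels'][:,:,::-1])
E
```

```text
tops n 5446 x [ 22.1  98.8 163.4] y [-22.7  -1.3  20.3] z 134.4
post x [171.4 187.3 204.1]
t 40.2 pos [511.7 180.8 259.7] psi -36.2 w 87.5 F [1.3 1.1 3.2] q [ 0.32  0.25  1.78 -0.    1.09  0.95]
travel [-0.2757  0.3696 -0.0242] dr [-0.0048  0.0047  0.7765]
```

View pics/w7.png

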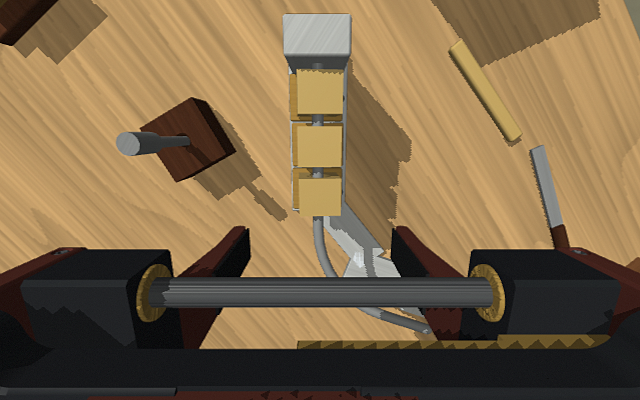

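jog_arm(
  travel=[
    [-0.02, 0.03, 0],
    [-0.06, 0.08, 0],
    [-0.11, 0.15, 0],
    [-0.16, 0.22, 0],
    [-0.22, 0.29, 0],
    [-0.276, 0.369, 0],
    [-0.276, 0.369, 0],
    [-0.276, 0.369, -0.02],
    [-0.276, 0.369, -0.02],
    [-0.276, 0.369, -0.02],
  ],
  dr=[
    [0, 0, 0.08],
    [0, 0, 0.17],
    [0, 0, 0.26],
    [0, 0, 0.35],
    [0, 0, 0.44],
    [0, 0, 0.53],
    [0, 0, 0.62],
    [0, 0, 0.71],
    [-0.005, 0.005, 0.776],
    [-0.005, 0.005, 0.776],
  ],
)

```text
t: 41.2
ee_pos: [401.0, 328.4, 251.1]
orientation: [3.006, 0.911, -0.002]
ft_force: [-1.0, -0.4, 0.9]
width: 87.9
```

```bash
python3 go.py 401.4 328.6 124.2 33.7
python3 - <<'E'
from h import *
d=snap('wrist'); P=cloud(d)
m=(P[...,2]>152)&(P[...,2]<175)&(np.hypot(P[...,0]-401,P[...,1]-331)<25); q=P[m]
print(len(q),q[:,2].mean(),cv2.minAreaRect(q[:,:2].astype(np.float32)))
E
```

```text
t 41.2 pos [401.  328.4 251.1] psi 33.7 w 87.9 F [-1.  -0.4  0.9] q [ 0.66  0.23  1.84 -0.    1.07  0.07]
travel [ 0.0011  0.0005 -0.3173] dr [ 0.0007 -0.0005 -0.0004]
408 156.48623978468655 ((401.82574462890625, 331.0699157714844), (20.90302085876465, 20.944246292114258), 33.78638458251953)
```

Pin unmoved since parking. Grasp it.

jog_arm(
  travel=[
    [0.001, 0.0005, -0.08],
    [0.001, 0.0005, -0.16],
    [0.001, 0.0005, -0.23],
    [0.001, 0.0005, -0.28],
    [0.001, 0.0005, -0.305],
    [0.001, 0.0005, -0.317],
    [0.001, 0.0005, -0.317],
    [0.001, 0.0005, -0.317],
    [0.001, 0.0005, -0.317],
    [0.001, 0.0005, -0.317],
  ],
  dr=[
    [0, 0, 0],
    [0, 0, 0],
    [0, 0, 0],
    [0, 0, 0],
    [0, 0, 0],
    [0, 0, 0],
    [0, 0, 0],
    [0, 0, 0],
    [0, 0, 0],
    [0, 0, 0],
  ],
)

```text
t: 42.25
ee_pos: [401.9, 328.9, 125.3]
orientation: [-3.008, -0.906, -0.001]
ft_force: [0.5, 0.1, -0.2]
width: 87.9
```

jog_arm(
  travel=[
    [0, 0, 0],
    [0, 0, 0],
    [0, 0, 0],
    [0, 0, 0],
    [0, 0, 0],
    [0, 0, 0],
    [0, 0, 0],
    [0, 0, 0],
    [0, 0, 0],
    [0, 0, 0],
  ],
  dr=[
    [0, 0, 0],
    [0, 0, 0],
    [0, 0, 0],
    [0, 0, 0],
    [0, 0, 0],
    [0, 0, 0],
    [0, 0, 0],
    [0, 0, 0],
    [0, 0, 0],
    [0, 0, 0],
  ],
  hand=-1,
)

```text
t: 43.25
ee_pos: [401.9, 328.9, 125.2]
orientation: [-3.008, -0.906, -0.001]
ft_force: [0.8, 0.5, -0.2]
width: 21.2
```

jog_arm(
  travel=[
    [0, 0, 0.02],
    [0, 0, 0.05],
    [0, 0, 0.08],
    [0, 0, 0.13],
    [0, 0, 0.2],
    [0, 0, 0.28],
    [0, 0, 0.35],
    [0, 0, 0.385],
    [0, 0, 0.385],
    [0, 0, 0.385],
  ],
  dr=[
    [0, 0, 0],
    [0, 0, 0],
    [0, 0, 0],
    [0, 0, 0],
    [0, 0, 0],
    [0, 0, 0],
    [0, 0, 0],
    [0, 0, 0],
    [0, 0, 0],
    [0, 0, 0],
  ],
)

```text
t: 44.25
ee_pos: [401.8, 328.8, 279.7]
orientation: [-3.008, -0.906, -0.002]
ft_force: [-0.3, 1.0, -1.7]
width: 21.4
```

```bash
python3 go.py 529.4 -56.5 265 33.7
```

```text
t 44.25 pos [401.8 328.8 279.7] psi 33.5 w 21.4 F [-0.3  1.  -1.7] q [ 0.66  0.2   1.81 -0.    1.13  0.08]
travel [ 0.319  -0.9632 -0.0367] dr [-0.0005  0.0008  0.0019]
```

jog_arm(
  travel=[
    [0.02, -0.06, 0],
    [0.05, -0.15, 0],
    [0.085, -0.26, 0],
    [0.12, -0.37, 0],
    [0.16, -0.48, 0],
    [0.195, -0.59, 0],
    [0.23, -0.7, 0],
    [0.27, -0.81, 0],
    [0.3, -0.9, -0.02],
    [0.319, -0.963, -0.036],
  ],
  dr=[
    [0, 0, 0],
    [0, 0, 0],
    [0, 0, 0],
    [0, 0, 0],
    [0, 0, 0],
    [0, 0, 0.002],
    [0, 0, 0.002],
    [0, 0, 0.002],
    [0, 0, 0.002],
    [0, 0, 0.002],
  ],
)

```text
t: 45.25
ee_pos: [529.2, -58.9, 263.7]
orientation: [-3.006, -0.908, 0.001]
ft_force: [-0.2, 0.9, -2.0]
width: 21.1
```

```bash
python3 go.py 529.4 -56.5 190 33.7
```

```text
t 45.25 pos [529.2 -58.9 263.7] psi 33.6 w 21.1 F [-0.2  0.9 -2. ] q [-0.13  0.24  1.8   0.    1.11 -0.72]
travel [ 0.0006  0.0059 -0.1843] dr [-0.0005 -0.0004  0.001 ]
```

jog_arm(
  travel=[
    [0.001, 0.006, 0],
    [0.001, 0.006, -0.03],
    [0.001, 0.006, -0.07],
    [0.001, 0.006, -0.11],
    [0.001, 0.006, -0.15],
    [0.001, 0.006, -0.184],
    [0.001, 0.006, -0.184],
    [0.001, 0.006, -0.184],
    [0.001, 0.006, -0.184],
    [0.001, 0.006, -0.184],
  ],
  dr=[
    [0, 0, 0.001],
    [0, 0, 0.001],
    [0, 0, 0.001],
    [0, 0, 0.001],
    [0, 0, 0.001],
    [0, 0, 0.001],
    [0, 0, 0.001],
    [0, 0, 0.001],
    [0, 0, 0.001],
    [0, 0, 0.001],
  ],
)

```text
t: 46.25
ee_pos: [530.1, -56.4, 190.9]
orientation: [-3.006, -0.911, -0.002]
ft_force: [0.1, 0.7, -1.8]
width: 21.3
```

```bash
python3 go.py 529.4 -56.5 150 33.7
python3 - <<'E'
from h import *
d=snap('wrist'); P=cloud(d); e=telemetry.get_obs()['ee_pos']
for z in range(90,160,15):
    m=(abs(P[...,2]-z)<6)&(np.hypot(P[...,0]-e[0]+2,P[...,1]-e[1]-5)<9)&(abs(P[...,2]-120)>0); q=P[m]
    print(z,len(q),(q.mean(0)-e).round(1) if len(q) else '')
c=cv2.resize(d['pixels'][140:240,255:385],(780,600),interpolation=cv2.INTER_CUBIC)
cv2.imwrite('pics/w8.png',c[:,:,::-1])
E
```

```text
t 46.25 pos [530.1 -56.4 190.9] psi 33.7 w 21.3 F [ 0.1  0.7 -1.8] q [-0.13  0.33  1.86  0.    0.95 -0.72]
travel [-0.0017 -0.0002 -0.1023] dr [-0.0004  0.0005 -0.0001]
90 31 [  -2.7    6.  -101. ]
105 35 [ -2.6   6.  -85.7]
120 42 [ -2.8   6.  -70.6]
135 54 [ -2.9   5.7 -55.7]
150 66 [ -3.    5.9 -40.5]
```

View pics/w8.png

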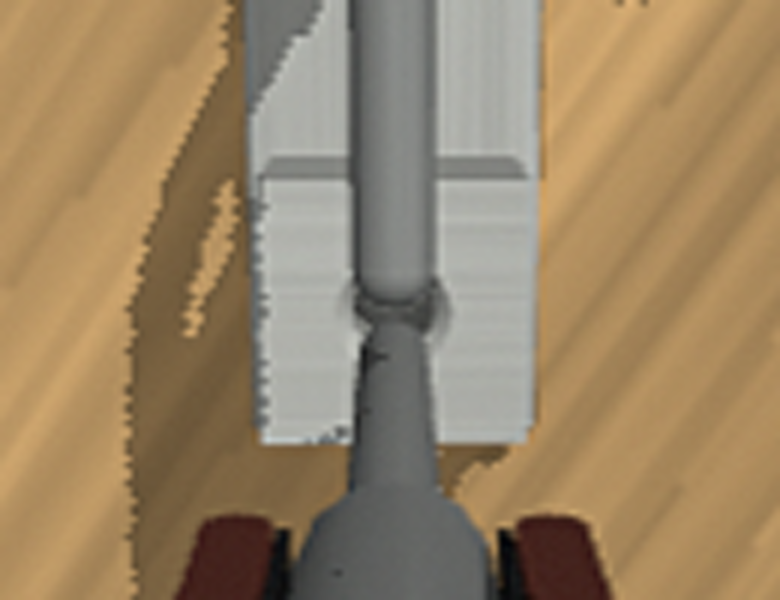

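jog_arm(
  travel=[
    [-0.001, 0, -0.01],
    [-0.001, 0, -0.02],
    [-0.001, 0, -0.035],
    [-0.001, 0, -0.05],
    [-0.001, 0, -0.06],
    [-0.001, 0, -0.07],
    [-0.001, 0, -0.08],
    [-0.001, 0, -0.09],
    [-0.001, 0, -0.1],
    [-0.001, 0, -0.1],
  ],
  dr=[
    [0, 0, 0],
    [0, 0, 0],
    [0, 0, 0],
    [0, 0, 0],
    [0, 0, 0],
    [0, 0, 0],
    [0, 0, 0],
    [0, 0, 0],
    [0, 0, 0],
    [0, 0, 0],
  ],
)

```text
t: 47.3
ee_pos: [529.3, -56.4, 150.3]
orientation: [-3.006, -0.91, -0.0]
ft_force: [0.7, -0.4, -2.5]
width: 21.6
```

```bash
python3 go.py 529.4 -56.5 125 33.7
```

```text
t 47.3 pos [529.3 -56.4 150.3] psi 33.7 w 21.6 F [ 0.7 -0.4 -2.5] q [-0.13  0.39  1.89  0.    0.87 -0.72]
travel [ 0.0003 -0.0002 -0.0632] dr [-0.0005 -0.0001 -0.    ]
```

Inserted 12 mm freely; go down to z ≈ 125.

jog_arm(
  travel=[
    [0, 0, -0.01],
    [0, 0, -0.02],
    [0, 0, -0.03],
    [0, 0, -0.04],
    [0, 0, -0.05],
    [0, 0, -0.055],
    [0, 0, -0.06],
    [0, 0, -0.063],
    [0, 0, -0.063],
    [0, 0, -0.063],
  ],
  dr=[
    [0, 0, 0],
    [0, 0, 0],
    [0, 0, 0],
    [0, 0, 0],
    [0, 0, 0],
    [0, 0, 0],
    [0, 0, 0],
    [0, 0, 0],
    [0, 0, 0],
    [0, 0, 0],
  ],
)

```text
t: 48.3
ee_pos: [529.3, -56.4, 125.2]
orientation: [-3.006, -0.91, -0.0]
ft_force: [-0.9, -0.6, 0.7]
width: 21.3
```

jog_arm(
  travel=[
    [0, 0, 0],
    [0, 0, 0],
    [0, 0, 0],
    [0, 0, 0],
    [0, 0, 0],
    [0, 0, 0.02],
    [0, 0, 0.06],
    [0, 0, 0.14],
    [0, 0, 0.24],
    [0, 0, 0.34],
  ],
  dr=[
    [0, 0, 0],
    [0, 0, 0],
    [0, 0, 0],
    [0, 0, 0],
    [0, 0, 0],
    [0, 0, 0],
    [0, 0, 0],
    [0, 0, 0],
    [0, 0, 0],
    [0, 0, 0],
  ],
  hand=1,
)

```text
t: 49.3
ee_pos: [528.9, -56.4, 263.0]
orientation: [-3.006, -0.91, 0.0]
ft_force: [0.7, 0.0, -0.3]
width: 87.8
```

jog_arm(
  travel=[
    [-0.05, -0.08, 0],
    [-0.1, -0.16, 0],
    [-0.15, -0.25, 0],
    [-0.2, -0.33, 0],
    [-0.25, -0.4, 0],
    [-0.25, -0.45, 0],
    [-0.25, -0.45, 0],
    [-0.25, -0.45, 0],
    [-0.25, -0.45, 0],
    [-0.25, -0.45, 0],
  ],
  dr=[
    [0, 0, 0],
    [0, 0, 0],
    [0, 0, 0],
    [0, 0, 0],
    [0, 0, 0],
    [0, 0, 0],
    [0, 0, 0],
    [0, 0, 0],
    [0, 0, 0],
    [0, 0, 0],
  ],
)

```text
t: 50.3
ee_pos: [429.2, -235.5, 263.0]
orientation: [-3.005, -0.912, 0.0]
ft_force: [-1.0, -1.0, 0.1]
width: 87.8
```

```bash
python3 - <<'E'
from h import *
for c in('scene','top'):
    d=snap(c); P=cloud(d)
    m=(P[...,2]>140)&(P[...,2]<170)&(np.hypot(P[...,0]-529,P[...,1]+56)<25); q=P[m]
    print(c,len(q),np.percentile(q[:,2],[50,90]).round(1) if len(q) else '', q.mean(0).round(1) if len(q) else '')
    J=np.load('jig.npy'); D=P[...,:2]-J[:2]; cc,s=np.cos(J[2]),np.sin(J[2]); x=cc*D[...,0]+s*D[...,1]; y=-s*D[...,0]+cc*D[...,1]
    m=(P[...,2]>129)&(P[...,2]<140)&(abs(y)<25)&(x<167)&(x>-60); print('tops x',np.percentile(x[m],[1,99]).round(1),'z',np.median(P[m][:,2]).round(1), m.sum())
t=load('top'); s=load('scene')
im=np.hstack([cv2.resize(t['pixels'][110:280,160:360],(400,340),interpolation=cv2.INTER_CUBIC),cv2.resize(s['pixels'][160:330,300:500],(400,340),interpolation=cv2.INTER_CUBIC)])
cv2.imwrite('pics/fin.png',im[:,:,::-1])
E
python3 seg.py | tail -2; python3 go.py 400 -200 260
```

```text
scene 72 [155.8 158.6] [530.7 -55.1 153.2]
tops x [ 21. 164.] z 134.9 777
top 39 [156.8 159.4] [527.2 -57.2 156.4]
tops x [-27.3 162.1] z 133.6 484
file 384 mean [769.9 -78.9  12.1] rect [778.9 -78.7] [250.9  99.3] 88.7
stick 333 mean [767.9 137.   11.3] rect [775.4 143.2] [173.   82.7] 88.7
t 50.4 pos [ 429.2 -235.7  263. ] psi 33.8 w 87.9 F [ 0.   0.3 -0.3] q [-0.53  0.17  1.88  0.    1.09 -1.12]
travel [-0.0729  0.0891 -0.0074] dr [-0.0006 -0.0004  0.    ]
```

View pics/fin.png

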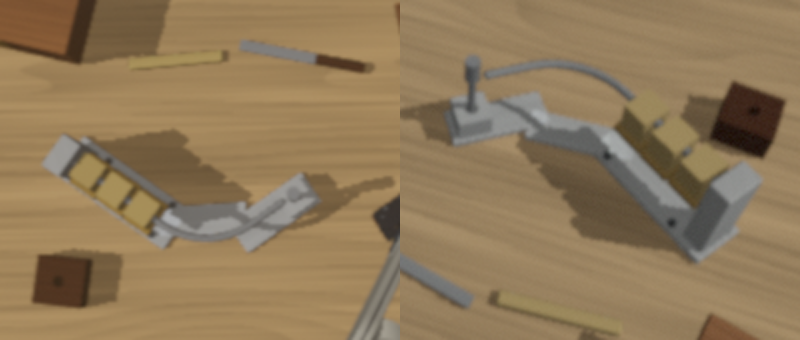

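```bash
python3 -c "
from h import *
print(ticket.close_job())"
```

```text
the job is handed in; nothing more can be done
None
```

The job is done and handed in at about 50 s of the 210 s allowed. I pulled the pin and parked it fully down in the wooden block. I then threaded all three boxwood shoes round the bend onto the home straight, and put the pin back fully down in the end block.

**Shoes:** the last shoe on the bench was knocked a few centimetres aside during the run, so I located it again before picking it up. In the final scene camera depth, the shoe blocks span x ≈ 21–164 mm of the 0–170 mm home straight. Their tops are at about 135 mm, so they are hanging free. Allowing 5 mm for the sole overhang, the last shoe ends about 15 mm short of the bend.

**Pin:** the head top reads about 156–157 mm, against 157 mm when fully seated. It went in without resistance and stands upright in the pictures.

**File and stick:** they lie where they were, to within measurement noise.

**Disagreement:** the top camera's lower limit for the shoes read x ≈ -27 mm, which does not match the scene and wrist cameras. I took it to be depth noise on the bare rod. The top picture shows all three shoes on the straight.

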